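# Put egg cups and shakers away in their stands

### The job

Put the breakfast things away: stand the three egg cups upright in the wooden stand with three round wells, one in each well, and the two salt and pepper shakers upright in the stand with two square wells, one in each. Set each one down into its well rather than dropping it, knock nothing over, and leave the other things on the bench where they are.

Things in the scene. Friction and masses are not known exactly. Their poses are not given: they have to be found in the camera images.
- egg_cup_1: Cream glazed egg cup, 62 mm high: round bowl 49 mm across at the rim (z 42 to 62 mm, 44 mm across at z 35), narrow waist, round foot 43 mm across. Origin: centre of its underside; z up along its axis; its yaw means nothing. About 60 g, loose. The three egg cups are alike and interchangeable.
- egg_cup_2: Cream glazed egg cup, 62 mm high: round bowl 49 mm across at the rim (z 42 to 62 mm, 44 mm across at z 35), narrow waist, round foot 43 mm across. Origin: centre of its underside; z up along its axis; its yaw means nothing. About 60 g, loose. The three egg cups are alike and interchangeable.
- egg_cup_3: Cream glazed egg cup, 62 mm high: round bowl 49 mm across at the rim (z 42 to 62 mm, 44 mm across at z 35), narrow waist, round foot 43 mm across. Origin: centre of its underside; z up along its axis; its yaw means nothing. About 60 g, loose. The three egg cups are alike and interchangeable.
- mill_1: Salt or pepper shaker: clear round body with a domed grey cap, 90 mm high, 44 mm across up to z = 66 mm, cap 34 mm across above 74 mm. Origin: on its axis, 1 mm above the surface it stands on; z up along its axis; its yaw means nothing. About 110 g, loose. The two shakers may go in either well of their stand.
- mill_2: Salt or pepper shaker: clear round body with a domed grey cap, 90 mm high, 44 mm across up to z = 66 mm, cap 34 mm across above 74 mm. Origin: on its axis, 1 mm above the surface it stands on; z up along its axis; its yaw means nothing. About 110 g, loose. The two shakers may go in either well of their stand.
- egg_stand: Egg cup stand: flat light-brown wooden board 86 x 250 x 20 mm with three round wells of 66 mm diameter in a row, centred at x = 0, y = -80, 0 and +80 mm. The well floors are at z = 8 mm and the well walls rise 12 mm to the board's top at z = 20 mm. Origin: centre of the underside; x across the board, y along its length, z up. Fixed to the bench, about along the world's y at the start (within 0.3 rad); it may be on the left or the right.
- shaker_stand: Shaker stand: flat light-brown wooden board 86 x 170 x 20 mm with two square wells 66 x 66 mm, centred at x = 0, y = -40 and +40 mm. The well floors are at z = 8 mm and the well walls rise 12 mm to the board's top at z = 20 mm. Origin: centre of the underside; x across the board, y along its length, z up. Fixed to the bench, about along the world's y at the start (within 0.3 rad); it may be on the left or the right.
- string_ball: Ball of brown jute string, 64 mm across, 60 mm high. Origin: centre of its underside. Loose; not part of the job, leave it alone.
- tag_block: Flat block of buff luggage tags, 95 (x) x 48 (y) x 19 mm. Origin: centre of its underside. Loose; not part of the job, leave it alone.
- candle_1: Tea light in a metal cup, red wax, 38 mm across and 15 mm high. Origin: centre of its underside. Loose; not part of the job, leave it alone.
Mind the look-alikes: they are no part of the job. Leave any green or red look-alike of the mill_1 alone.

How it is judged:
At the end, for the whole second after the job is handed in: Each egg cup in a round well, each shaker in a square well, one to a well: origin within 4 mm of the well floor, within 15 mm of the well centre in x and y, upright within 0.1 rad, at rest; string ball, tag block and tea light within 30 mm of their starts (x of egg_cup_1 in the frame of egg_stand between -0.015 and 0.015 m and z of egg_cup_1 in the frame of egg_stand between 0.004 and 0.012 m and (y of egg_cup_1 in the frame of egg_stand between -0.095 and -0.065 m or y of egg_cup_1 in the frame of egg_stand between -0.015 and 0.015 m or y of egg_cup_1 in the frame of egg_stand between 0.065 and 0.095 m) and angle between each of egg_cup_1, egg_cup_2, egg_cup_3, mill_1, mill_2's own z axis and vertical below 0.1 rad and linear speed of each of egg_cup_1, egg_cup_2, egg_cup_3, mill_1, mill_2 below 0.02 m/s and angular speed of each of egg_cup_1, egg_cup_2, egg_cup_3, mill_1, mill_2 below 0.3 rad/s and x of egg_cup_2 in the frame of egg_stand between -0.015 and 0.015 m and z of egg_cup_2 in the frame of egg_stand between 0.004 and 0.012 m and (y of egg_cup_2 in the frame of egg_stand between -0.095 and -0.065 m or y of egg_cup_2 in the frame of egg_stand between -0.015 and 0.015 m or y of egg_cup_2 in the frame of egg_stand between 0.065 and 0.095 m) and x of egg_cup_3 in the frame of egg_stand between -0.015 and 0.015 m and z of egg_cup_3 in the frame of egg_stand between 0.004 and 0.012 m and (y of egg_cup_3 in the frame of egg_stand between -0.095 and -0.065 m or y of egg_cup_3 in the frame of egg_stand between -0.015 and 0.015 m or y of egg_cup_3 in the frame of egg_stand between 0.065 and 0.095 m) and x of mill_1 in the frame of shaker_stand between -0.015 and 0.015 m and z of mill_1 in the frame of shaker_stand between 0.004 and 0.012 m and (y of mill_1 in the frame of shaker_stand between -0.055 and -0.025 m or y of mill_1 in the frame of shaker_stand between 0.025 and 0.055 m) and x of mill_2 in the frame of shaker_stand between -0.015 and 0.015 m and z of mill_2 in the frame of shaker_stand between 0.004 and 0.012 m and (y of mill_2 in the frame of shaker_stand between -0.055 and -0.025 m or y of mill_2 in the frame of shaker_stand between 0.025 and 0.055 m) and distance of each of string_ball, tag_block, candle_1 from where it was at the start of the episode below 0.03 m); the robot touches nothing.
It fails at once if an egg cup or a shaker is knocked over (tilted more than 0.8 rad) (angle between any of egg_cup_1, egg_cup_2, egg_cup_3, mill_1, mill_2's own z axis and vertical above 0.8 rad).
It fails at once if an egg cup or a shaker is dropped (falls freely faster than 0.75 m/s, some 3 cm) ((linear speed of egg_cup_1 above 0.75 m/s and contact force between the fingers and egg_cup_1 below 0.05 N) or (linear speed of egg_cup_2 above 0.75 m/s and contact force between the fingers and egg_cup_2 below 0.05 N) or (linear speed of egg_cup_3 above 0.75 m/s and contact force between the fingers and egg_cup_3 below 0.05 N) or (linear speed of mill_1 above 0.75 m/s and contact force between the fingers and mill_1 below 0.05 N) or (linear speed of mill_2 above 0.75 m/s and contact force between the fingers and mill_2 below 0.05 N)).
It fails at once if the string ball, the tag block or the tea light is moved more than 30 mm (distance of any of string_ball, tag_block, candle_1 from where it was at the start of the episode above 0.03 m).
It also fails if it takes over 122 s, if anything falls off the work surface, if the arm or the gripper's body presses on something with over 40 N, if the wrist force passes 120 N, or if a joint passes its speed limit or range.

### The arm

A 6-joint arm with a two-finger parallel gripper is mounted at the origin on the work surface; the furniture and walls round the work are solid. World frame = base frame: x ahead of the robot, y to its left, z up, the work surface at z = 0. Lengths are in m, angles in rad, forces in N, time in s.
With the tool pointing down it reaches from about 0.275 to 0.75 m from the base axis. Payload 10.2 kg.
Tool frame: the origin (TCP) lies between the finger pads; the fingertips stand 8 mm ahead of it and the grasp point (between the pads) lies 11 mm behind it; z points along the fingers, x is the direction in which the jaws open and shut, and the axes are right-handed (so a half turn about z gives the same grasp; the last joint's range is limited). The gripper opens to 85 mm and grips with 20 to 120 N. Pads are 22 mm wide; open, the fingers measure 114 mm over their backs; the gripper's body (76 mm by 85 mm) begins 54 mm behind the grasp point. The pads swing forward as they close: fully open they stand 13 mm farther back than shut.
Start: joints at [-1.331, 0.313, 1.498, -0, 1.331, -0.223], TCP at [0.234, -0.47, 0.239] pointing down, gripper open.
Joint ranges: [-2.94, 2.94], [-0.97, 2.17], [0.19, 2.56], [-1.23, 4.37], [0.02, 3.11], [-2.88, 2.88]. Speed limits (rad/s): [2.39, 2.39, 3.01, 3.14, 3.14, 3.14].

### API

Orientations are given as a unit quaternion [w, x, y, z].
In Python, from cell import arm gives the robot as it stands.
- The arm moves only by the tool apply_moves, never from a script. Its argument "rows" is text: rows parted by semicolons, each of 7 numbers parted by spaces: the shift along the tool's x, y, z in cm, then the turn, a rotation vector about the tool's x, y, z in degrees, then the opening, from 0 (shut) to 1 (fully open). A call has 1 to 10 rows; each row shifts and turns the commanded pose from where the row before left it, along the tool's axes as they then stand; what a row does not reach is not made up. A row lasts 1/12 s, in which the tool goes at most 41.7 mm and 7.16 degrees, less where a joint would pass 70% of its speed; a pose out of reach is approached as far as the arm can. A call is refused whole if a number of a shift passes 4.17 or a number of a turn 7.16, either way. A call with a gripper value outside its range is refused whole. The fingers move at their own pace and stop on an object; "squeeze" is the grip in N (left out, the last holds). Time passes only in rows, so rows that do not move let the fingers close. It gives the time, the measured TCP pose, the force and the opening at its end, in the units of the state.
- arm.read_state(): the state, without advancing time (a new reading comes with each control period).
- arm.snapshot(name): name is "scene" or "side" or "wrist"; returns a dict with "frame" (400x640x3 uint8, blue, green, red), "intrinsics" (3x3 intrinsics, pixels), "cam_to_world" (4x4, takes a point from camera to world coordinates). Camera axes: x right, y down, z forward; pixel columns grow to the right and rows downward; lengths in m; the calibration is good to about 2 mm. A picture is of the moment at which its call begins. There is no depth.
- arm.finish_job(): hands the job in, once; it reports no verdict.
Trained networks look in a picture, given as the dict that the camera call returned (one of the last four; its "shot" number tells which), for a name from the list of things; names that differ only in an ending like _2 or _b are one class to them, and where a whole thing is asked for, a point or a joint stands for the part that bears it (a point fixed in the world has none). Each returns a list of dicts, best first, with "conf" (0 to 1); they miss things now and then, are a little off and sometimes report something else, mostly with a low value. They report only what shows in the picture. A call takes as long as a camera call. They do not tell look-alikes from the thing itself.
- arm.boxes_of(picture, query): "bbox" ([centre column, centre row, width, height] in pixels, round what is visible of it).
- arm.regions_of(picture, query): "region" (400x640 bool, what is visible of it) and "bbox" ([centre column, centre row, width, height] in pixels, round what is visible of it).
- arm.place_of(picture, query): "xy" ([column, row] in pixels: a listed point, or the origin of a listed thing).
The state is a dict: "time": time; "joint_positions": joint angles; "dq": joint speeds; "joint_efforts": joint torques, N m; "eef_pos": TCP position; "eef_rot": TCP orientation; "ft_force": force on the tool from outside, world axes, zero at the start; "ft_torque": the same for the moment, N m; "gripper_width": opening from 0.0 (shut) to 1.0 (fully open).
Only numpy, scipy, OpenCV 4.12 (cv2) and the standard library are available. Lean on these libraries where they do the work, as an engineer would, in place of code of your own. Each camera call takes 0.05 s, during which the arm holds its last target.

## Working session

There is one attempt and no reset: what is moved stays moved. The work goes in short steps, Python scripts to look and compute and a tool call to move; the robot and the scene stay as the last step left them, time stands still between calls to the robot, and variables do not carry over. Pictures are saved under pics/ and viewed, and the job is handed in when it is done.

Besides the shell and the picture viewer there is one more tool, called after "Call:" by a JSON object that holds its "method" and its "body", one argument or row to a line. apply_moves: Moves the arm, as the interface text tells. Its arguments: {"type":"object","properties":{"rows":{"type":"string"},"squeeze":{"type":"number"}},"required":["rows"]}

```bash
ls; mkdir -p pics
python3 - <<'E'
from cell import arm
import cv2
s=arm.read_state()
print({k:s[k] for k in ['time','eef_pos','eef_rot','gripper_width']})
for n in ['scene','side','wrist']:
    p=arm.snapshot(n); cv2.imwrite(f'pics/{n}0.png',p['frame']); print(n,p['intrinsics'],p['cam_to_world'])
E
```

```text
pics
{'time': 0.0, 'eef_pos': array([ 0.23430674, -0.46954267,  0.23874895]), 'eef_rot': array([-4.30777030e-04,  8.50426094e-01, -5.26094163e-01, -4.53223635e-04]), 'gripper_width': 0.997902958505188}
scene [[501.82079304   0.         317.01368676]
 [  0.         501.82079304 196.05026801]
 [  0.           0.           1.        ]] [[-0.87081552 -0.1998635   0.4491491  -0.29499237]
 [-0.49099528  0.39925912 -0.77428405  1.32473507]
 [-0.02457576 -0.89478865 -0.44581307  0.80458161]
 [ 0.          0.          0.          1.        ]]
side [[374.28698437   0.         327.44929396]
 [  0.         374.28698437 198.44257282]
 [  0.           0.           1.        ]] [[ 0.99992884  0.00944499 -0.00728764  0.48942881]
 [ 0.01144191 -0.58640132  0.80993986 -0.88663654]
 [ 0.00337639 -0.80996561 -0.58646766  0.6751865 ]
 [ 0.          0.          0.          1.        ]]
wrist [[317.94420332   0.         321.44065859]
 [  0.         317.94420332 199.35328716]
 [  0.           0.           1.        ]] [[ 4.46041328e-01 -8.59142533e-01 -2.50841068e-01  2.98811227e-01]
 [-8.95012238e-01 -4.28314356e-01 -1.24498619e-01 -4.39199870e-01]
 [-4.76771548e-04  2.80037355e-01 -9.59988986e-01  3.74428080e-01]
 [ 0.00000000e+00  0.00000000e+00  0.00000000e+00  1.00000000e+00]]
```

View pics/scene0.png

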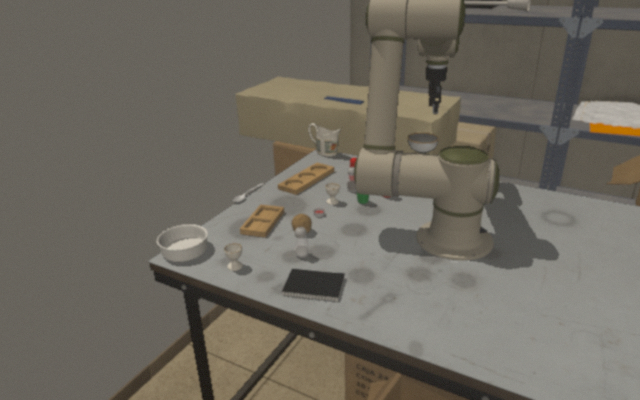

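View pics/side0.png

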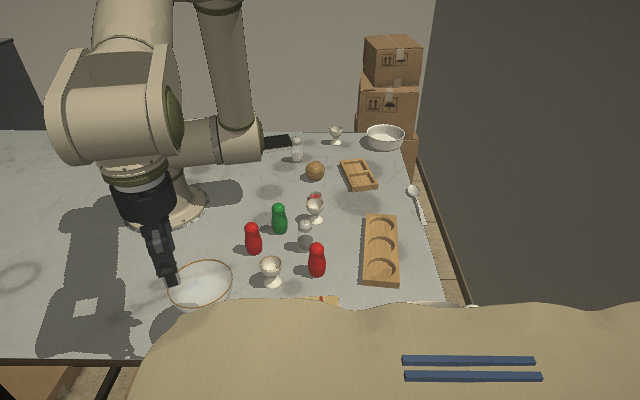

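View pics/wrist0.png

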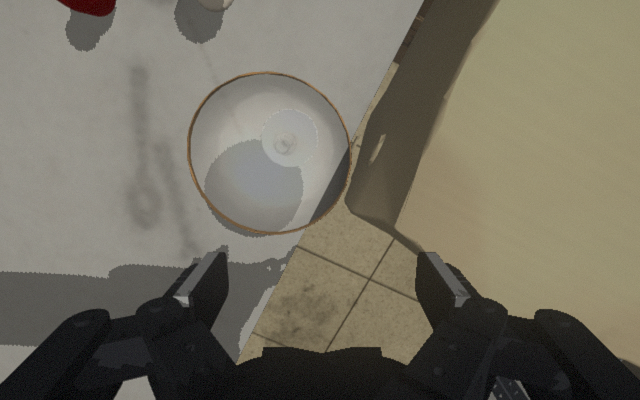

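```bash
cat > h.py <<'E'
from cell import arm
import cv2, numpy as np
from scipy.spatial.transform import Rotation as R
def snap(n,name=None):
    p=arm.snapshot(n)
    if name: cv2.imwrite(f'pics/{name}.png',p['frame'])
    return p
def ray(p,u,v,z):
    K=np.array(p['intrinsics']);T=np.array(p['cam_to_world'])
    d=T[:3,:3]@np.linalg.solve(K,[u,v,1]); o=T[:3,3]
    return (o+d*(z-o[2])/d[2])
def proj(p,X):
    K=np.array(p['intrinsics']);T=np.array(p['cam_to_world'])
    X=np.atleast_2d(X); c=(X-T[:3,3])@T[:3,:3]; q=c@K.T; return q[:,:2]/q[:,2:]
def rot(s): 
    w,x,y,z=s['eef_rot']; return R.from_quat([x,y,z,w])
E
python3 - <<'E'
from h import *
np.set_printoptions(precision=3,suppress=True)
for n in ['side','scene']:
    p=snap(n)
    for q in ['egg_cup_1','mill_1','egg_stand','shaker_stand','string_ball','tag_block','candle_1']:
        for d in arm.place_of(p,q):
            print(n,q,round(d['conf'],2),np.round(d['xy']),ray(p,*d['xy'],0)[:2])
    if n=='side':
        cv2.imwrite('pics/crop1.png',cv2.resize(p['frame'][120:310,230:440],None,fx=3,fy=3,interpolation=cv2.INTER_CUBIC))
    else: cv2.imwrite('pics/crop2.png',cv2.resize(p['frame'][140:300,150:420],None,fx=2.9,fy=2.9,interpolation=cv2.INTER_CUBIC))
E
```

```text
side egg_cup_1 0.75 [272. 280.] [ 0.354 -0.284]
side egg_cup_1 0.6 [333. 146.] [0.497 0.387]
side egg_cup_1 0.44 [316. 308.] [ 0.46  -0.363]
side egg_cup_1 0.21 [306. 249.] [ 0.427 -0.178]
side mill_1 0.97 [253. 250.] [ 0.293 -0.185]
side mill_1 0.84 [297. 160.] [0.369 0.279]
side mill_1 0.75 [280. 232.] [ 0.354 -0.113]
side mill_1 0.74 [305. 247.] [ 0.426 -0.172]
side mill_1 0.57 [322. 268.] [ 0.47  -0.244]
side egg_stand 0.96 [382. 247.] [ 0.626 -0.166]
side shaker_stand 0.68 [359. 175.] [0.586 0.182]
side string_ball 0.72 [314. 181.] [0.437 0.145]
side tag_block 0.77 [319. 308.] [ 0.468 -0.364]
side tag_block 0.72 [273. 283.] [ 0.356 -0.293]
side tag_block 0.67 [304. 248.] [ 0.424 -0.176]
side candle_1 0.41 [314. 198.] [0.441 0.048]
scene egg_cup_1 0.71 [234. 263.] [0.517 0.408]
scene egg_cup_1 0.69 [332. 202.] [ 0.446 -0.056]
scene mill_1 0.69 [299. 256.] [0.373 0.289]
scene mill_1 0.61 [362. 204.] [ 0.343 -0.086]
scene mill_1 0.61 [302. 232.] [0.433 0.171]
scene mill_1 0.45 [353. 193.] [ 0.412 -0.152]
scene egg_stand 0.73 [306. 179.] [ 0.629 -0.185]
scene shaker_stand 0.65 [264. 221.] [0.58  0.166]
scene string_ball 0.51 [298. 232.] [0.442 0.177]
scene tag_block 0.4 [322. 212.] [0.443 0.022]
scene candle_1 0.67 [318. 210.] [0.46  0.022]
```

View pics/crop1.png

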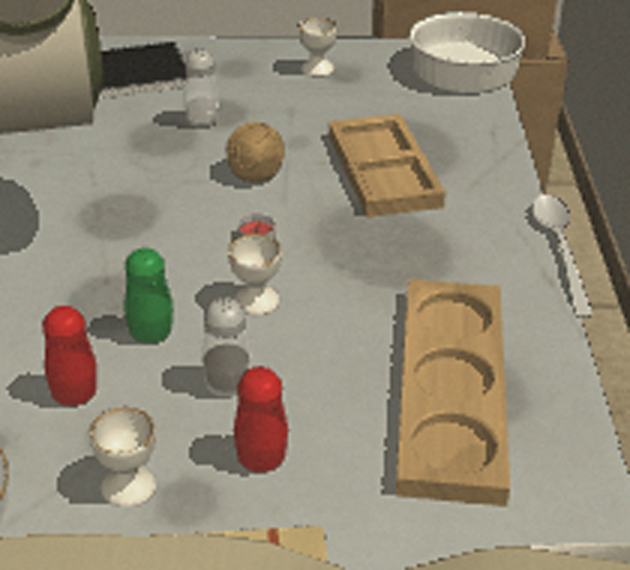

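View pics/crop2.png

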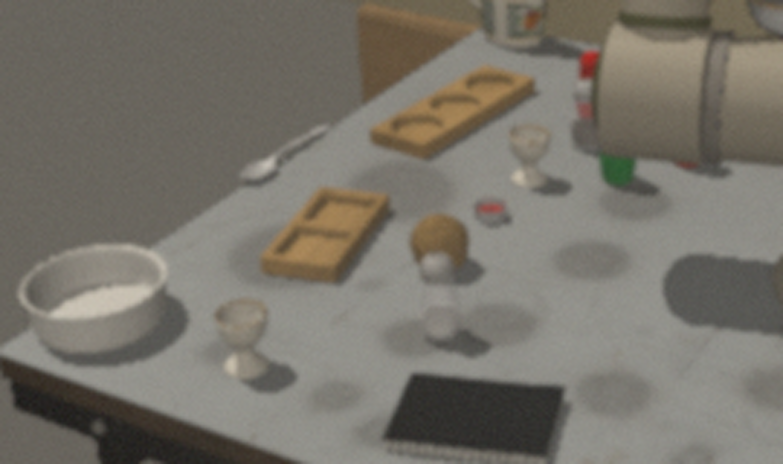

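Clear shakers are at side pixels (305,235) and (297,150). Look-alikes to avoid are red (253,238), red (317,259) and green (279,218). The cream cups are at (270,272), (315,212) and (335,135). I'll turn the jaws along world x and view the scene from above.

Call:
{"method": "apply_moves", "body": {
  "rows": "0 0 -0.5 0 0 -7 1;0 0 -0.5 0 0 -7 1;0 0 -0.5 0 0 -7 1;0 0 -0.5 0 0 -7 1;0 0 -0.5 0 0 -7 1;0 0 -0.5 0 0 -7 1;0 0 -0.5 0 0 -7 1;0 0 -0.5 0 0 -7 1;0 0 -0.5 0 0 -7 1;0 0 -0.5 0 0 -0.5 1"
}}

```text
time: 1.78
eef_pos: [0.2344, -0.4698, 0.2896]
eef_rot: [-0.0, 1.0, 0.002, -0.0]
ft_force: [0.5, 0.4, 0.0]
gripper_width: 1.0
```

Call:
{"method": "apply_moves", "body": {
  "rows": "2 -3.5 0 0 0 0 1;2 -3.5 0 0 0 0 1;2 -3.5 0 0 0 0 1;2 -3.5 0 0 0 0 1;2 -3.5 0 0 0 0 1;2 -3.5 0 0 0 0 1;2 -3.5 0 0 0 0 1;2 -3.5 0 0 0 0 1;2 -3.5 0 0 0 0 1;0 0 0 0 0 0 1"
}}

```text
time: 2.62
eef_pos: [0.4163, -0.1495, 0.2897]
eef_rot: [-0.001, 1.0, 0.002, 0.001]
ft_force: [0.1, -1.7, 0.2]
gripper_width: 1.0
```

Run:
```python
from h import *
np.set_printoptions(precision=3,suppress=True)
s=arm.read_state(); print(s['time'],s['eef_pos'],rot(s).as_matrix()[:,0])
p=snap('wrist','wrist1')
for q in ['egg_cup_1','mill_1','egg_stand','shaker_stand','candle_1','string_ball']:
    for d in arm.place_of(p,q):
        print(q,round(d['conf'],2),np.round(d['xy']),ray(p,*d['xy'],0)[:2])
```

```text
2.6167 [ 0.416 -0.149  0.29 ] [1.    0.003 0.001]
egg_cup_1 0.93 [339.  89.] [ 0.44  -0.058]
egg_cup_1 0.61 [278. 258.] [ 0.354 -0.294]
mill_1 0.95 [230. 186.] [ 0.292 -0.185]
mill_1 0.91 [348. 236.] [ 0.456 -0.259]
mill_1 0.86 [268. 127.] [ 0.347 -0.105]
mill_1 0.58 [327. 176.] [ 0.425 -0.17 ]
mill_1 0.28 [467. 182.] [ 0.617 -0.178]
egg_stand 0.62 [326. 180.] [ 0.424 -0.176]
string_ball 0.57 [329. 177.] [ 0.428 -0.172]
```

View pics/wrist1.png

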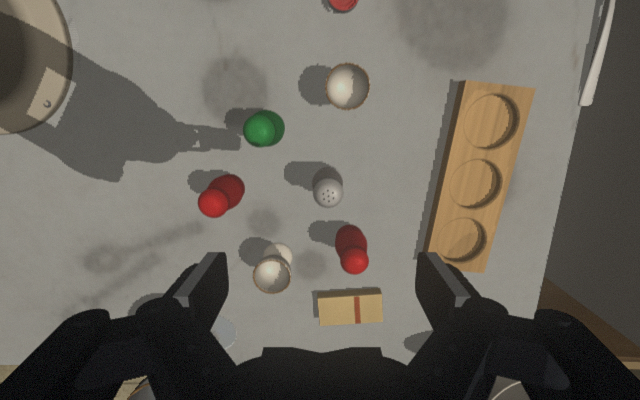

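Run:
```python
from h import *
f=cv2.imread('pics/wrist1.png')
cv2.imwrite('pics/crop3.png',cv2.resize(f[60:300,390:560],None,fx=2.5,fy=2.5,interpolation=cv2.INTER_CUBIC))
cv2.imwrite('pics/crop4.png',cv2.resize(f[50:300,180:400],None,fx=2.4,fy=2.4,interpolation=cv2.INTER_CUBIC))
```

```text
(no output)
```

View pics/crop3.png

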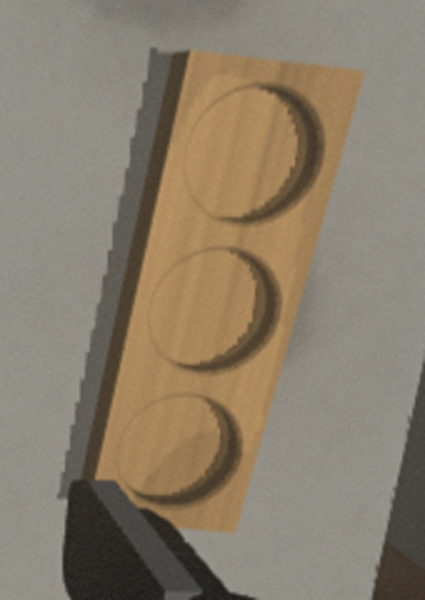

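View pics/crop4.png

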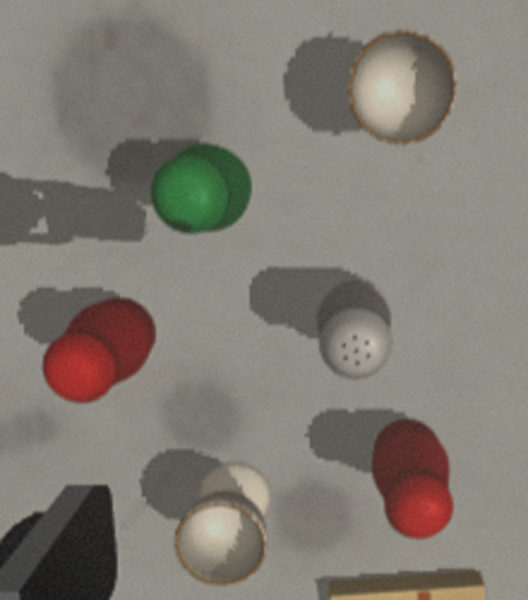

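Run:
```python
from h import *
np.set_printoptions(precision=4,suppress=True)
p=snap('wrist')
W=[ray(p,390+x/2.5,60+y/2.5,0.02)[:2] for x,y in [(254,153),(215.5,308),(180.5,450)]]
print(np.array(W)); d=W[0]-W[2]; print('len',np.hypot(*d),'yaw',np.degrees(np.arctan2(-d[0],d[1])))
for n,x,y,z in [('cupB',403,87,.062),('cup1',221,542,.062),('millA',356,345,.075),('red2',418,503,.075),('green',195,192,.075)]:
    print(n,ray(p,180+x/2.4,50+y/2.4,z)[:2])
print('candle',ray(p,343,2,.015),'tag',ray(p,350,309,.019))
```

```text
[[ 0.6253 -0.1042]
 [ 0.6167 -0.1829]
 [ 0.6082 -0.2632]]
len 0.15997549783585246 yaw -6.142615892703437
cupB [ 0.4434 -0.0652]
cup1 [ 0.351  -0.2937]
millA [ 0.4224 -0.1816]
red2 [ 0.454  -0.2645]
green [ 0.3499 -0.1101]
candle [0.4396 0.0279 0.015 ] tag [ 0.4561 -0.3737  0.019 ]
```

```bash
cat >> h.py <<'E'
def circ(img,p,x,y,z,r,col,s=1,off=(0,0)):
    a=np.linspace(0,2*np.pi,40); P=np.c_[x+r*np.cos(a),y+r*np.sin(a),np.full(40,z)]
    q=((proj(p,P)-off)*s).round().astype(np.int32); cv2.polylines(img,[q],True,col,1)
E
python3 - <<'E'
from h import *
p=snap('side'); f=cv2.resize(p['frame'][120:310,230:440],None,fx=3.5,fy=3.5,interpolation=cv2.INTER_CUBIC)
c=lambda *a:circ(f,p,*a,s=3.5,off=(230,120))
for x,y in [(.6253,-.1042),(.6167,-.1829),(.6082,-.2632)]: c(x,y,.02,.033,(255,0,0))
for x,y in [(.4434,-.0652),(.351,-.2937)]:
    c(x,y,.062,.0245,(0,255,0)); c(x,y,0,.0215,(0,255,0))
c(.4224,-.1816,0,.022,(255,0,255));c(.4224,-.1816,.074,.017,(255,0,255))
cv2.imwrite('pics/ov1.png',f)
E
```

```text
(no output)
```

View pics/ov1.png

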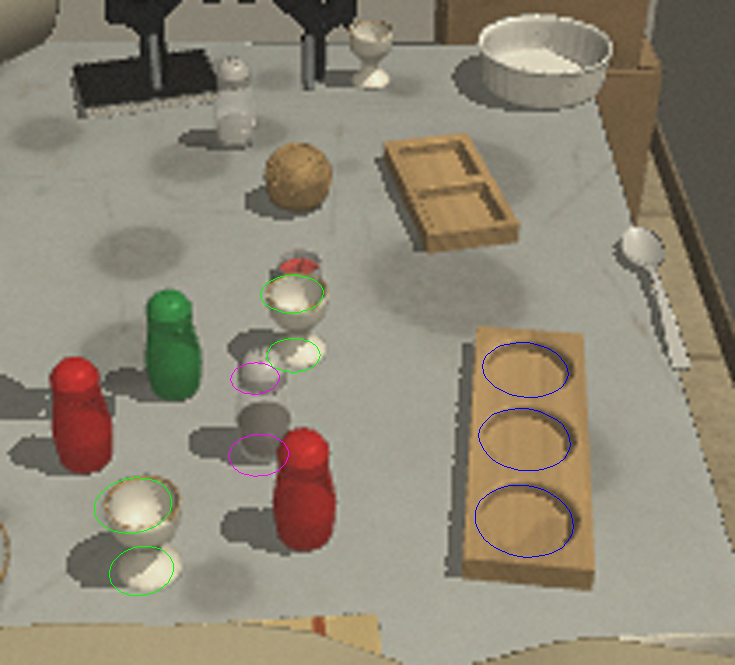

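```bash
cat >> h.py <<'E'
def go(x,y,z=None):
    s=arm.read_state(); M=rot(s).as_matrix(); t=s['eef_pos']
    d=np.array([x,y,t[2] if z is None else z])-t
    print('t',round(float(s['time']),2),'tcp',np.round(t,4),'yaw',round(float(np.degrees(np.arctan2(M[1,0],M[0,0]))),2),'w',round(float(s['gripper_width']),3),'tool cm',np.round(M.T@d*100,2),'tilt',np.round(M[:,2],4))
E
python3 - <<'E'
from h import *
go(.3525,-.292,.036)
E
```

```text
t 3.07 tcp [ 0.414  -0.1556  0.2893] yaw -0.11 w 1.0 tool cm [-6.11 13.66 25.33] tilt [-2.e-04  1.e-04 -1.e+00]
```

My pixels came from a frame taken while the arm was still settling, about 6 mm off. I'll redo them from a still frame.

Run:
```python
from h import *
p=snap('wrist','wrist2'); f=cv2.resize(p['frame'][50:300,180:560],None,fx=2.1,fy=2.1,interpolation=cv2.INTER_CUBIC)
ps=snap('side'); g=cv2.resize(ps['frame'][120:310,230:440],None,fx=3.5,fy=3.5,interpolation=cv2.INTER_CUBIC)
for im,q,s,o in [(f,p,2.1,(180,50)),(g,ps,3.5,(230,120))]:
    c=lambda *a:circ(im,q,*a,s=s,off=o)
    for x,y in [(.6273,-.098),(.6187,-.177),(.6102,-.257)]: c(x,y,.02,.033,(255,0,0))
    for x,y in [(.4455,-.059),(.353,-.2875)]:
        c(x,y,.062,.0245,(0,255,0)); c(x,y,0,.0215,(0,255,0))
    c(.4245,-.1755,0,.022,(255,0,255));c(.4245,-.1755,.074,.017,(255,0,255))
cv2.imwrite('pics/ov2.png',f);cv2.imwrite('pics/ov3.png',g)
go(.353,-.2875)
```

```text
t 3.17 tcp [ 0.4141 -0.1553  0.2893] yaw -0.06 w 1.001 tool cm [-6.09 13.23 -0.  ] tilt [-1.e-04  0.e+00 -1.e+00]
```

View pics/ov2.png

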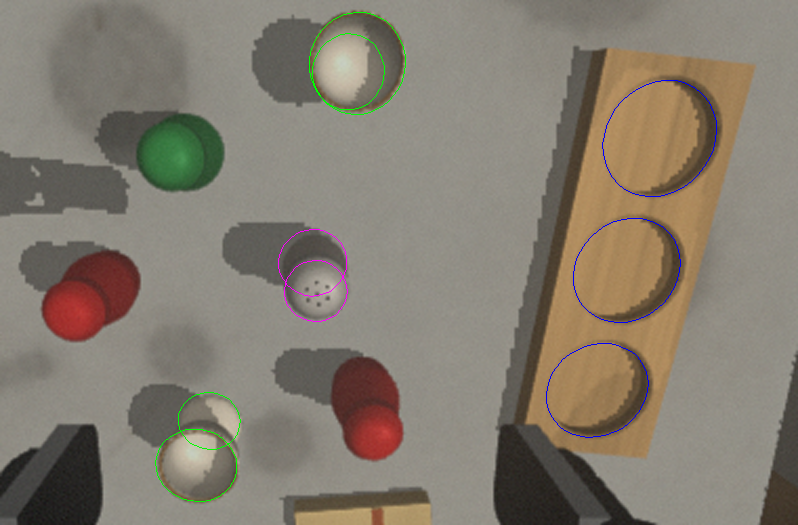

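View pics/ov3.png

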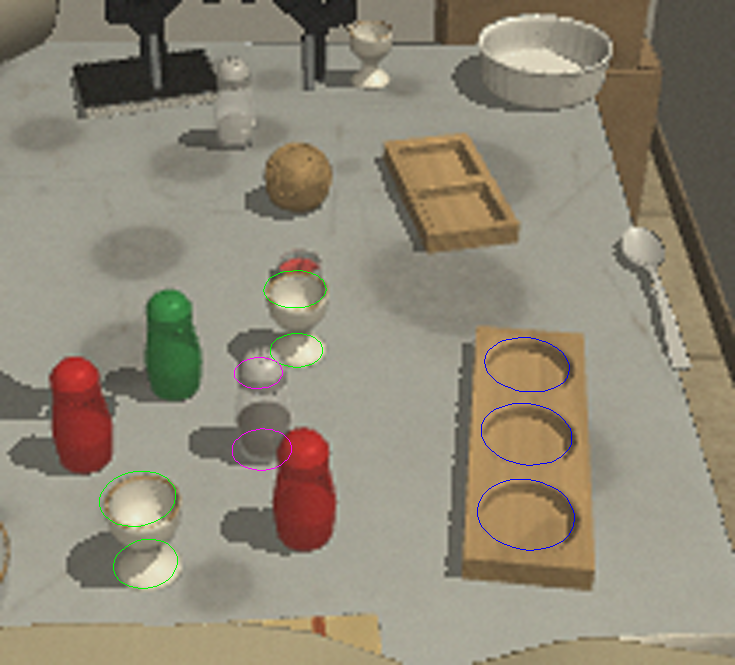

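Call:
{"method": "apply_moves", "body": {
  "rows": "-1.5 3.3 1 0 0 0 1;-1.5 3.3 1 0 0 0 1;-1.5 3.3 1 0 0 0 1;-1.6 3.3 1 0 0 0 1;0 0 3 0 0 6 1;0 0 3 0 0 0 1;0 0 3 0 0 0 1;0 0 2 0 0 0 1;0 0 0 0 0 0 1;0 0 0 0 0 0 1"
}}

```text
time: 4.0
eef_pos: [0.3532, -0.2869, 0.1394]
eef_rot: [-0.0, 0.999, -0.052, -0.0]
ft_force: [-0.0, -0.3, 0.2]
gripper_width: 0.997
```

Run:
```python
from h import *
go(.354,-.2875,.036)
p=snap('wrist','w3'); f=p['frame']
circ(f,p,.353,-.2875,.062,.0245,(0,255,0)); cv2.imwrite('pics/w3.png',f)
```

```text
t 4.0 tcp [ 0.3532 -0.2869  0.1394] yaw -6.01 w 0.997 tool cm [ 0.1   0.06 10.34] tilt [-7.e-04  9.e-04 -1.e+00]
```

View pics/w3.png

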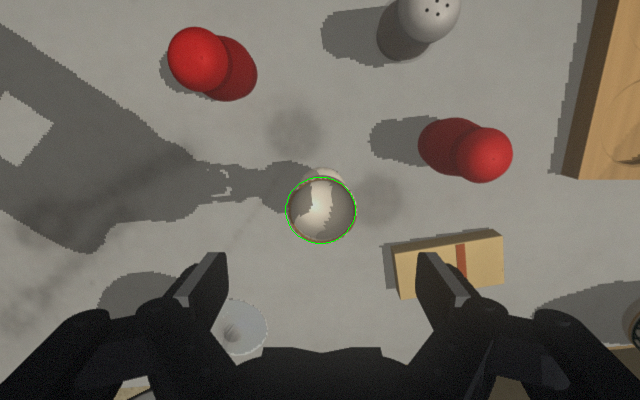

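Call:
{"method": "apply_moves", "body": {
  "rows": "0 0 2 0 0 0 1;0 0 2 0 0 0 1;0 0 2 0 0 0 1;0 0 2 0 0 0 1;0 0 1.5 0 0 0 1;0 0 0.8 0 0 0 1;0 0 0 0 0 0 1;0 0 0 0 0 0 1"
}}

```text
time: 4.72
eef_pos: [0.3538, -0.2874, 0.0374]
eef_rot: [0.001, 0.999, -0.052, 0.001]
ft_force: [-0.3, -0.2, 0.6]
gripper_width: 1.001
```

Call:
{"method": "apply_moves", "body": {
  "rows": "0 0 0 0 0 0 0.5;0 0 0 0 0 0 0.3;0 0 0 0 0 0 0.3;0 0 0 0 0 0 0.3;0 0 0 0 0 0 0.3;0 0 0 0 0 0 0.3;0 0 0 0 0 0 0.3;0 0 0 0 0 0 0.3",
  "squeeze": 25
}}

```text
time: 5.38
eef_pos: [0.3536, -0.2871, 0.0372]
eef_rot: [0.001, 0.999, -0.052, 0.0]
ft_force: [-2.2, 1.1, 7.7]
gripper_width: 0.55
```

Run:
```python
from h import *
go(.6102,-.257,.036)
snap('wrist','w4'); p=snap('side'); cv2.imwrite('pics/s4.png',cv2.resize(p['frame'][150:310,200:440],None,fx=3,fy=3))
```

```text
t 5.38 tcp [ 0.3536 -0.2871  0.0372] yaw -5.97 w 0.55 tool cm [25.21 -5.67  0.13] tilt [ 7.0e-04 -1.1e-03 -1.0e+00]
```

View pics/s4.png

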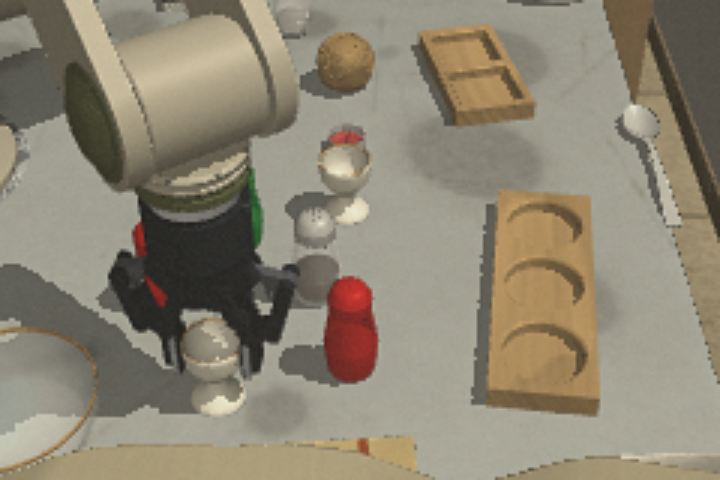

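Call:
{"method": "apply_moves", "body": {
  "rows": "0 0 -0.5 0 0 0 0.3;0 0 -1 0 0 0 0.3;0 0 -1.5 0 0 0 0.3;0 0 -2 0 0 0 0.3;0 0 -3 0 0 0 0.3;0 0 -3 0 0 0 0.3;0 0 -2 0 0 0 0.3;0 0 0 0 0 0 0.3;0 0 0 0 0 0 0.3"
}}

```text
time: 6.23
eef_pos: [0.3535, -0.2869, 0.167]
eef_rot: [0.001, 0.999, -0.052, 0.001]
ft_force: [0.3, 1.2, -0.3]
gripper_width: 0.55
```

Run:
```python
from h import *
go(.6102,-.257)
p=snap('wrist','w5'); cv2.imwrite('pics/w5.png',p['frame']); p=snap('side'); cv2.imwrite('pics/s5.png',cv2.resize(p['frame'][100:310,180:440],None,fx=2.8,fy=2.8))
```

```text
t 6.23 tcp [ 0.3535 -0.2869  0.167 ] yaw -5.98 w 0.55 tool cm [ 2.522e+01 -5.650e+00  2.000e-02] tilt [ 0.0012 -0.0016 -1.    ]
```

View pics/s5.png

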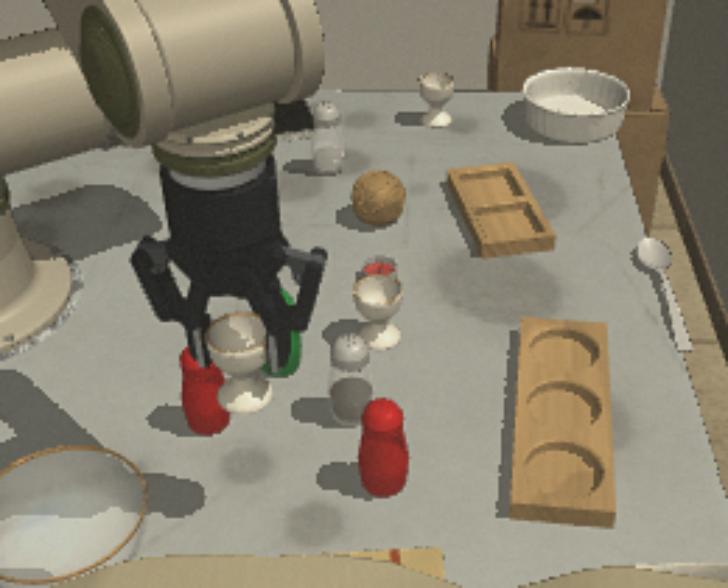

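View pics/w5.png

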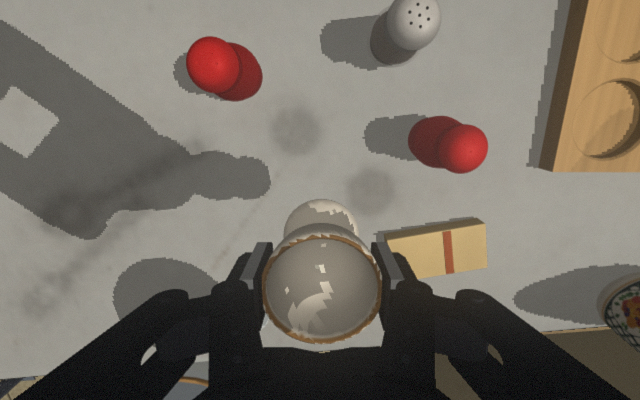

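Call:
{"method": "apply_moves", "body": {
  "rows": "1.5 -0.35 0 0 0 0 0.3;3 -0.7 0 0 0 0 0.3;3.5 -0.8 0 0 0 0 0.3;3.5 -0.8 0 0 0 0 0.3;3.5 -0.8 0 0 0 0 0.3;3.5 -0.8 0 0 0 0 0.3;3.5 -0.8 0 0 0 0 0.3;2.2 -0.4 0 0 0 0 0.3;1 -0.2 0 0 0 0 0.3;0 0 0 0 0 0 0.3"
}}

```text
time: 7.17
eef_pos: [0.6109, -0.2558, 0.1637]
eef_rot: [-0.001, 0.999, -0.051, -0.001]
ft_force: [0.0, -0.1, -0.3]
gripper_width: 0.553
```

Run:
```python
from h import *
p=snap('wrist')
go(.6102,-.257,.0455)
f=p['frame']; circ(f,p,.6102,-.257,.02,.033,(255,0,0)); circ(f,p,.6187,-.177,.02,.033,(255,0,0)); cv2.imwrite('pics/w6.png',f)
```

```text
t 7.22 tcp [ 0.6098 -0.2563  0.1641] yaw -5.93 w 0.55 tool cm [ 0.09  0.08 11.86] tilt [-0.0027  0.0017 -1.    ]
```

View pics/w6.png

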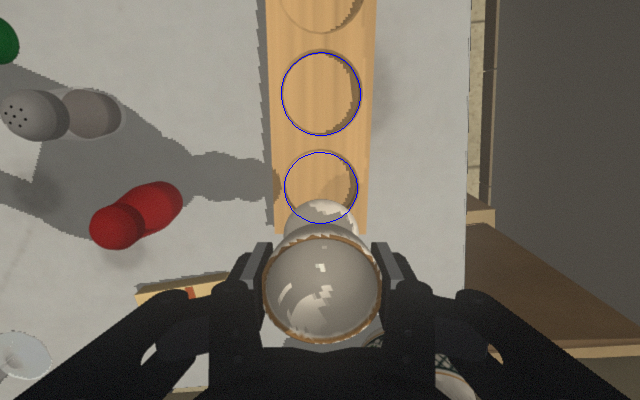

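Run:
```python
from h import *
p=snap('scene')
for u,v,z in [(327,156,0),(314,152,0),(310,123,.1),(341,128,.1)]: print(ray(p,u,v,z))
p=snap('wrist')
for u,v in [(370,345),(400,340),(440,352)]: print(ray(p,u,v,.08),ray(p,u,v,.0))
cv2.imwrite('pics/sc.png',cv2.resize(snap('scene')['frame'][100:240,230:430],None,fx=4,fy=4))
```

```text
[ 0.66600684 -0.42638003  0.        ]
[ 0.73927542 -0.4425356   0.        ]
[ 0.80120247 -0.52055156  0.1       ]
[ 0.64538083 -0.51844801  0.1       ]
[ 0.6374355  -0.38083058  0.08      ] [ 0.64458319 -0.45107218  0.        ]
[ 0.66243587 -0.37839667  0.08      ] [ 0.67865971 -0.44775466  0.        ]
[ 0.69532149 -0.39385773  0.08      ] [ 0.72348416 -0.46882871  0.        ]
```

View pics/sc.png

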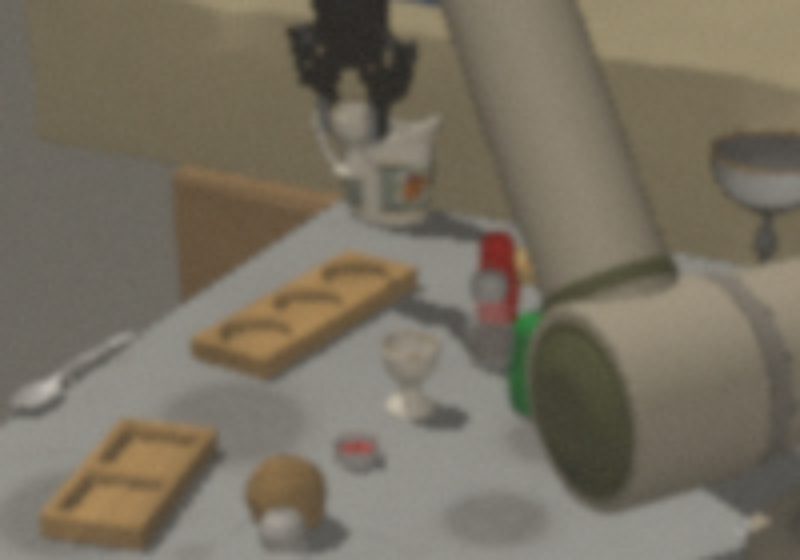

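Call:
{"method": "apply_moves", "body": {
  "rows": "0.05 0.05 2 0 0 0 0.3;0 0 2.5 0 0 0 0.3;0 0 2.5 0 0 0 0.3;0 0 2 0 0 0 0.3;0 0 1 0 0 0 0.3;0 0 0.8 0 0 0 0.3;0 0 0.5 0 0 0 0.3;0 0 0.3 0 0 0 0.3;0 0 0 0 0 0 0.3;0 0 0 0 0 0 0.3"
}}

```text
time: 8.2
eef_pos: [0.6106, -0.2576, 0.0512]
eef_rot: [0.0, 0.999, -0.052, 0.001]
ft_force: [0.8, -0.2, 0.1]
gripper_width: 0.551
```

Run:
```python
from h import *
go(.6102,-.257,.0455); print(arm.read_state()['ft_force'])
p=snap('side'); cv2.imwrite('pics/s7.png',cv2.resize(p['frame'][170:310,300:460],None,fx=4,fy=4))
```

```text
t 8.2 tcp [ 0.6106 -0.2576  0.0512] yaw -5.98 w 0.551 tool cm [-0.05 -0.06  0.57] tilt [ 1.2e-03 -8.0e-04 -1.0e+00]
[ 0.77242859 -0.22269094  0.10061502]
```

View pics/s7.png

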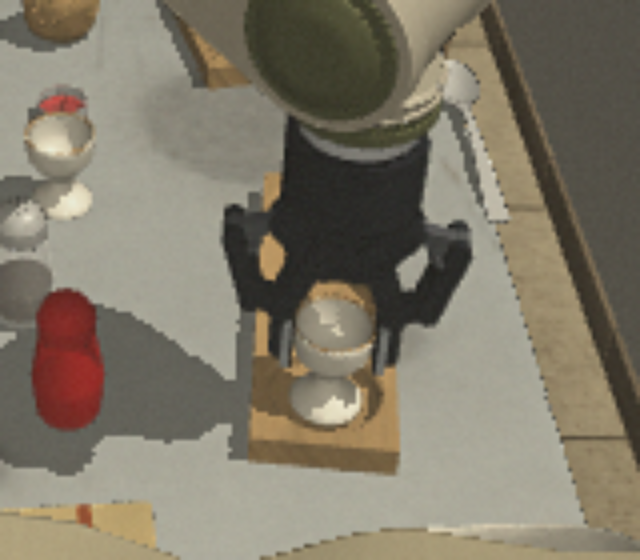

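Call:
{"method": "apply_moves", "body": {
  "rows": "0 0 0.3 0 0 0 0.3;0 0 0.15 0 0 0 0.3;0 0 0 0 0 0 0.3;0 0 0 0 0 0 0.3"
}}

```text
time: 8.58
eef_pos: [0.6103, -0.2573, 0.0457]
eef_rot: [-0.0, 0.999, -0.052, -0.0]
ft_force: [0.3, -0.1, -0.3]
gripper_width: 0.551
```

Call:
{"method": "apply_moves", "body": {
  "rows": "0 0 0.1 0 0 0 0.3;0 0 0 0 0 0 0.3;0 0 0 0 0 0 0.3"
}}

```text
time: 8.83
eef_pos: [0.6105, -0.2575, 0.0453]
eef_rot: [0.0, 0.999, -0.052, 0.0]
ft_force: [-0.9, 1.0, 4.1]
gripper_width: 0.55
```

Call:
{"method": "apply_moves", "body": {
  "rows": "0 0 0 0 0 0 0.62;0 0 0 0 0 0 0.75;0 0 0 0 0 0 0.9;0 0 0 0 0 0 1;0 0 0 0 0 0 1;0 0 0 0 0 0 1;0 0 -1 0 0 0 1;0 0 -2 0 0 0 1;0 0 -3 0 0 0 1;0 0 -3 0 0 0 1"
}}

```text
time: 9.67
eef_pos: [0.61, -0.2572, 0.1362]
eef_rot: [-0.0, 0.999, -0.052, -0.0]
ft_force: [1.2, -0.6, -0.3]
gripper_width: 1.002
```

Call:
{"method": "apply_moves", "body": {
  "rows": "0 0 -3 0 0 0 1;-3 -1.5 -3 0 0 0 1;-4 -3 0 0 0 0 1;-4 -3 0 0 0 0 1;-4 -3 0 0 0 0 1;0 0 0 0 0 0 1;0 0 0 0 0 0 1;0 0 0 0 0 0 1"
}}

```text
time: 10.33
eef_pos: [0.4932, -0.1562, 0.1938]
eef_rot: [0.001, 0.999, -0.052, 0.001]
ft_force: [0.5, -0.4, 0.1]
gripper_width: 0.994
```

Run:
```python
from h import *
p=snap('wrist')
go(.4455,-.059,.036)
f=p['frame']; circ(f,p,.6102,-.257,.02,.033,(255,0,0)); circ(f,p,.4455,-.059,.062,.0245,(0,255,0));circ(f,p,.6102,-.257,.07,.0245,(0,255,0)); cv2.imwrite('pics/w8.png',f)
```

```text
t 10.38 tcp [ 0.4934 -0.1565  0.1934] yaw -6.0 w 1.002 tool cm [-5.82 -9.21 15.72] tilt [ 0.0019 -0.0012 -1.    ]
```

View pics/w8.png

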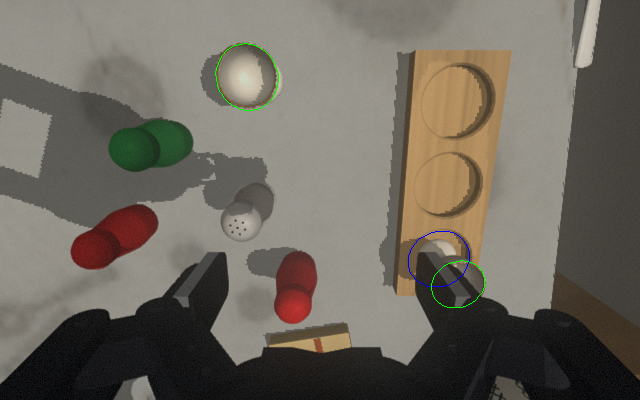

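Call:
{"method": "apply_moves", "body": {
  "rows": "-1.9 -3.1 0 0 0 0 1;-2 -3.1 1 0 0 0 1;-1.9 -3 2 0 0 0 1;0 0 3 0 0 0 1;0 0 3 0 0 0 1;0 0 3 0 0 0 1;0 0 2 0 0 0 1;0 0 1 0 0 0 1;0 0 0 0 0 0 1;0 0 0 0 0 0 1"
}}

```text
time: 11.22
eef_pos: [0.4452, -0.0587, 0.0425]
eef_rot: [-0.0, 0.999, -0.052, -0.0]
ft_force: [-0.7, 0.3, 0.5]
gripper_width: 0.999
```

Run:
```python
from h import *
go(.4455,-.059,.037)
p=snap('side'); cv2.imwrite('pics/s8.png',cv2.resize(p['frame'][130:290,230:440],None,fx=3,fy=3))
```

```text
t 11.22 tcp [ 0.4452 -0.0587  0.0425] yaw -6.02 w 0.999 tool cm [0.03 0.02 0.55] tilt [-1.e-04  0.e+00 -1.e+00]
```

View pics/s8.png

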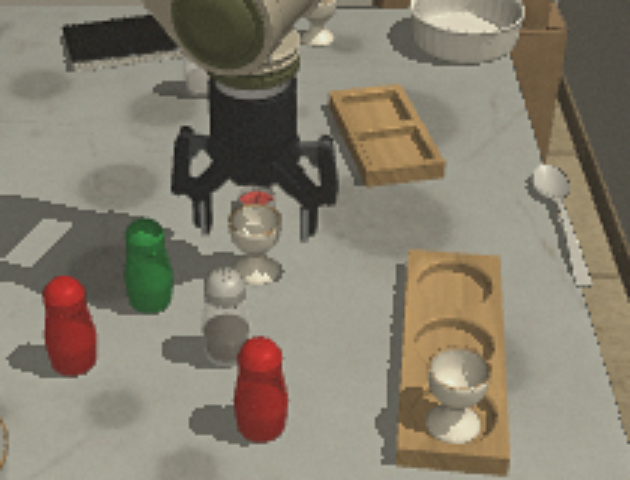

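Cup 1 stands upright in its well. Next I'll grip the second cup.

Call:
{"method": "apply_moves", "body": {
  "rows": "0 0 0.4 0 0 0 1;0 0 0 0 0 0 1;0 0 0 0 0 0 0.5;0 0 0 0 0 0 0.3;0 0 0 0 0 0 0.3;0 0 0 0 0 0 0.3;0 0 0 0 0 0 0.3;0 0 0 0 0 0 0.3;0 0 0 0 0 0 0.3"
}}

```text
time: 12.02
eef_pos: [0.4447, -0.0583, 0.039]
eef_rot: [0.0, 0.999, -0.052, 0.0]
ft_force: [-1.4, -1.1, 5.8]
gripper_width: 0.547
```

Call:
{"method": "apply_moves", "body": {
  "rows": "0 0 -0.5 0 0 0 0.3;0 0 -1 0 0 0 0.3;0 0 -2 0 0 0 0.3;0 0 -3 0 0 0 0.3;0 0 -3 0 0 0 0.3;0 0 -2 0 0 0 0.3;0 0 0 0 0 0 0.3;0 0 0 0 0 0 0.3"
}}

```text
time: 12.68
eef_pos: [0.4445, -0.0581, 0.1541]
eef_rot: [0.0, 0.999, -0.052, 0.001]
ft_force: [0.3, -0.3, -1.1]
gripper_width: 0.553
```

Run:
```python
from h import *
go(.6187,-.177)
snap('wrist','w9'); p=snap('side'); cv2.imwrite('pics/s9.png',cv2.resize(p['frame'][100:290,230:440],None,fx=3,fy=3))
```

```text
t 12.68 tcp [ 0.4445 -0.0581  0.1541] yaw -5.98 w 0.553 tool cm [18.56 10.01  0.03] tilt [ 1.6e-03 -6.0e-04 -1.0e+00]
```

View pics/s9.png

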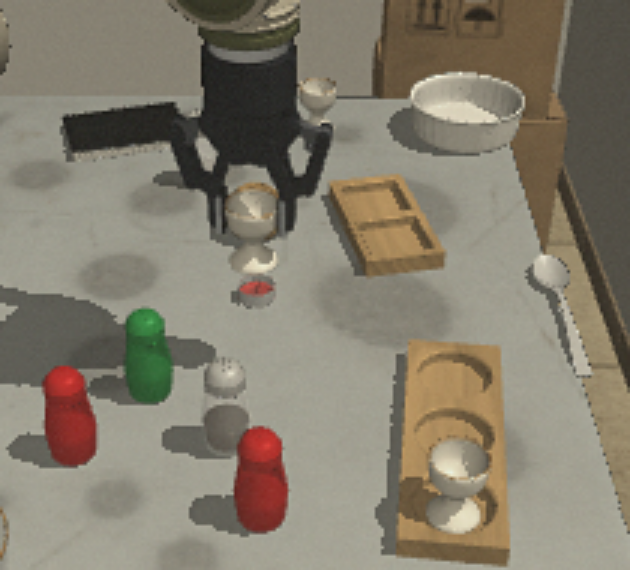

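View pics/w9.png

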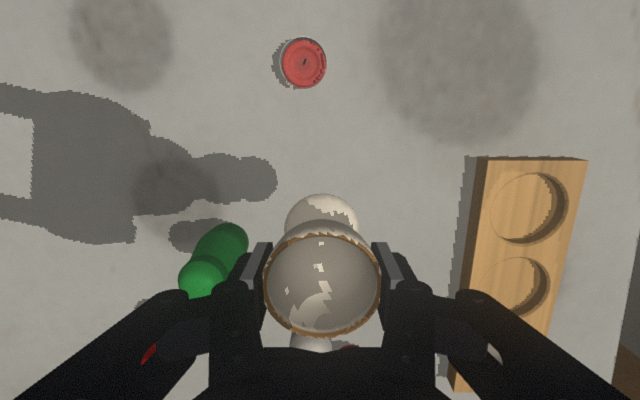

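Call:
{"method": "apply_moves", "body": {
  "rows": "1.5 0.8 0 0 0 0 0.3;3 1.6 0 0 0 0 0.3;3.5 1.9 0 0 0 0 0.3;3.5 1.9 0 0 0 0 0.3;3.5 1.9 0 0 0 0 0.3;2.5 1.4 0 0 0 0 0.3;1.1 0.5 0 0 0 0 0.3;0 0 0 0 0 0 0.3;0 0 0 0 0 0 0.3"
}}

```text
time: 13.53
eef_pos: [0.6183, -0.1766, 0.1516]
eef_rot: [-0.001, 0.999, -0.052, -0.002]
ft_force: [0.1, 0.2, -0.2]
gripper_width: 0.552
```

Call:
{"method": "apply_moves", "body": {
  "rows": "0 0 2 0 0 0 0.3;0 0 2 0 0 0 0.3;0 0 2 0 0 0 0.3;0 0 1.5 0 0 0 0.3;0 0 1 0 0 0 0.3;0 0 0.7 0 0 0 0.3;0 0 0.4 0 0 0 0.3;0 0 0 0 0 0 0.3;0 0 0 0 0 0 0.3;0 0 0 0 0 0 0.3"
}}

```text
time: 14.37
eef_pos: [0.6193, -0.1771, 0.0585]
eef_rot: [0.0, 0.999, -0.052, 0.001]
ft_force: [-0.0, -0.4, -1.1]
gripper_width: 0.551
```

Run:
```python
from h import *
go(.6187,-.177,.047)
```

```text
t 14.37 tcp [ 0.6193 -0.1771  0.0585] yaw -5.98 w 0.551 tool cm [-0.06  0.    1.15] tilt [ 1.3e-03 -6.0e-04 -1.0e+00]
```

Call:
{"method": "apply_moves", "body": {
  "rows": "0 0 0.5 0 0 0 0.3;0 0 0.3 0 0 0 0.3;0 0 0.2 0 0 0 0.3;0 0 0 0 0 0 0.3;0 0 0 0 0 0 0.3;0 0 0 0 0 0 0.3"
}}

```text
time: 14.87
eef_pos: [0.6189, -0.177, 0.0475]
eef_rot: [-0.0, 0.999, -0.052, -0.0]
ft_force: [-0.0, 0.1, -0.3]
gripper_width: 0.552
```

Call:
{"method": "apply_moves", "body": {
  "rows": "0 0 0.15 0 0 0 0.3;0 0 0 0 0 0 0.3;0 0 0 0 0 0 0.3"
}}

```text
time: 15.12
eef_pos: [0.6192, -0.1772, 0.0471]
eef_rot: [0.0, 0.999, -0.052, 0.0]
ft_force: [-1.5, -0.3, 6.7]
gripper_width: 0.546
```

Call:
{"method": "apply_moves", "body": {
  "rows": "0 0 0 0 0 0 0.62;0 0 0 0 0 0 0.75;0 0 0 0 0 0 0.9;0 0 0 0 0 0 1;0 0 0 0 0 0 1;0 0 0 0 0 0 1;0 0 -1 0 0 0 1;0 0 -2 0 0 0 1;0 0 -3 0 0 0 1;0 0 -3 0 0 0 1"
}}

```text
time: 15.95
eef_pos: [0.6186, -0.1768, 0.1375]
eef_rot: [-0.0, 0.999, -0.052, -0.0]
ft_force: [0.3, -0.6, 0.3]
gripper_width: 0.997
```

Call:
{"method": "apply_moves", "body": {
  "rows": "0 0 -3 0 0 0 1;-1 -3 -3 0 0 0 1;-1 -4 -3 0 0 0 1;-1 -4 -3 0 0 0 1;-1 -4 0 0 0 0 1;-1 -4 0 0 0 0 1;-1 -4 0 0 0 0 1;-1 -4 0 0 0 0 1;0 -4 0 0 0 0 1;0 0 0 0 0 0 1"
}}

```text
time: 16.78
eef_pos: [0.5833, 0.1286, 0.2449]
eef_rot: [-0.001, 0.999, -0.049, 0.001]
ft_force: [0.2, 0.5, -0.5]
gripper_width: 0.997
```

Call:
{"method": "apply_moves", "body": {
  "rows": "-1 -3 0 0 0 0 1;-1 -3 0 0 0 0 1;-1 -3 0 0 0 0 1;0 0 0 0 0 0 1;0 0 0 0 0 0 1;0 0 0 0 0 0 1;0 0 0 0 0 0 1"
}}

```text
time: 17.37
eef_pos: [0.5639, 0.2139, 0.244]
eef_rot: [0.0, 0.999, -0.053, 0.0]
ft_force: [-0.3, 0.4, 0.1]
gripper_width: 0.997
```

Run:
```python
from h import *
np.set_printoptions(precision=4,suppress=True)
p=snap('wrist','w10')
go(.51,.40,.036)
for q in ['egg_cup_1','mill_1','egg_stand','shaker_stand','candle_1','string_ball']:
    for d in arm.place_of(p,q):
        print(q,round(d['conf'],2),np.round(d['xy']),ray(p,*d['xy'],0)[:2])
snap('side','s10')
```

```text
t 17.42 tcp [0.5639 0.2139 0.244 ] yaw -6.07 w 1.002 tool cm [ -7.34 -17.94  20.8 ] tilt [ 0.0002 -0.0001 -1.    ]
mill_1 0.62 [148. 128.] [0.3686 0.2803]
shaker_stand 0.54 [148. 129.] [0.368 0.28 ]
candle_1 0.65 [244. 298.] [0.4396 0.0437]
string_ball 0.77 [224. 213.] [0.4368 0.1682]
```

View pics/w10.png

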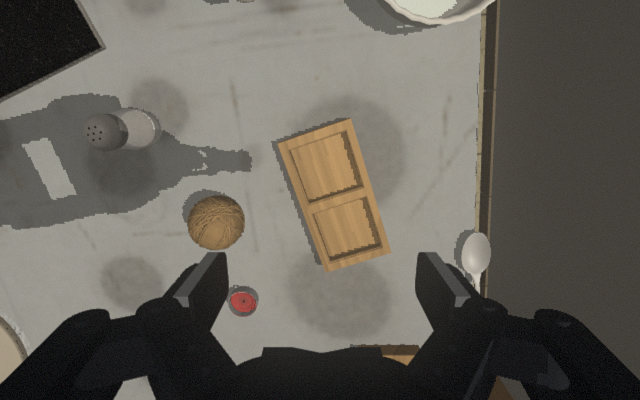

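View pics/s10.png

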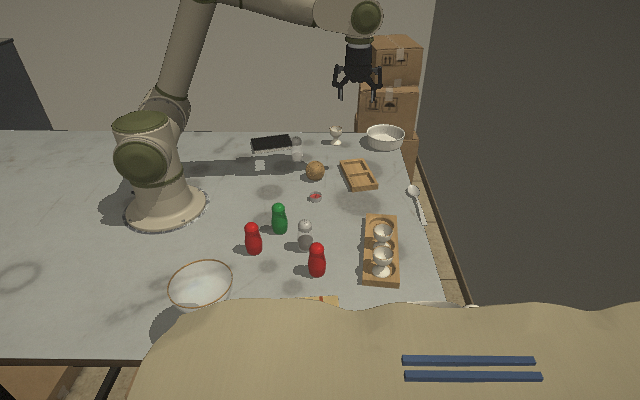

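Run:
```python
from h import *
f=cv2.imread('pics/w10.png')
cv2.imwrite('pics/c10.png',cv2.resize(f[100:290,70:400],None,fx=2.4,fy=2.4,interpolation=cv2.INTER_CUBIC))
cv2.imwrite('pics/c11.png',cv2.resize(f[0:100,180:400],None,fx=2.4,fy=2.4,interpolation=cv2.INTER_CUBIC))
```

```text
(no output)
```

View pics/c10.png

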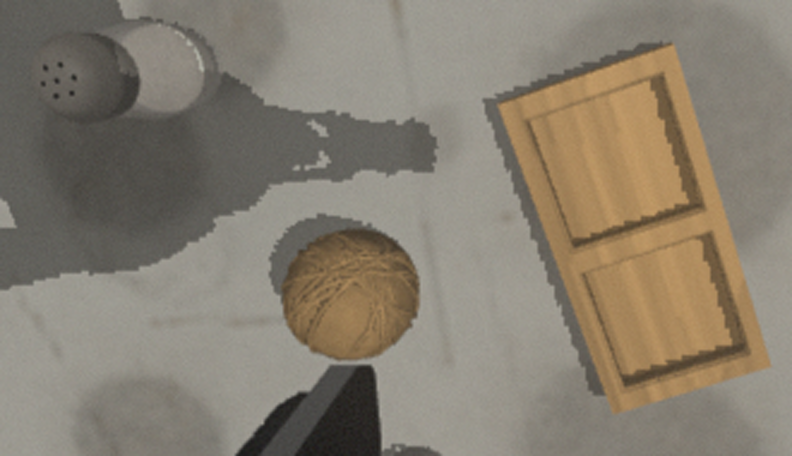

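Run:
```python
from h import *
np.set_printoptions(precision=4,suppress=True)
p=snap('wrist'); go(0,0)
g=lambda x,y,z:ray(p,70+x/2.4,100+y/2.4,z)[:2]
C=np.array([g(*a,.02) for a in [(499,101),(673,44),(771,367),(617,413)]])
print(C,C.mean(0),np.linalg.norm(np.diff(C[[0,1,2,3,0]],axis=0),axis=1))
v=C[0]+C[1]-C[2]-C[3]; print('yaw',np.degrees(np.arctan2(-v[0],v[1])))
U=np.array([g(*a,.02) for a in [(528,121),(662,74),(705,207),(574,245)]]);L=np.array([g(*a,.02) for a in [(584,273),(712,232),(749,350),(624,386)]])
print(U.mean(0),L.mean(0),np.hypot(*(U.mean(0)-L.mean(0))))
v=U.mean(0)-L.mean(0);print('yaw',np.degrees(np.arctan2(-v[0],v[1])),(U.mean(0)+L.mean(0))/2)
print('millB',g(88,78,.075));
```

```text
t 17.82 tcp [0.5636 0.2149 0.2438] yaw -5.99 w 0.999 tool cm [-53.81  27.25   0.  ] tilt [-0. -0. -1.]
[[0.5194 0.2513]
 [0.6022 0.2685]
 [0.6396 0.102 ]
 [0.5579 0.084 ]] [0.5798 0.1764] [0.0845 0.1706 0.0837 0.1717]
yaw 12.807075383748161
[0.5713 0.2162] [0.5888 0.1381] 0.08000401803807462
yaw 12.634461416686568 [0.5801 0.1771]
millB [0.3687 0.2821]
```

View pics/c11.png

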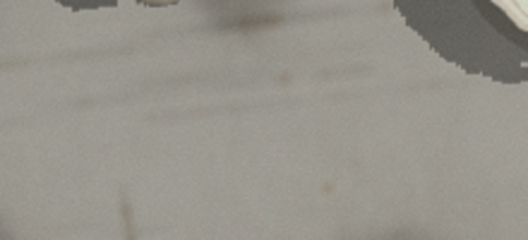

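Call:
{"method": "apply_moves", "body": {
  "rows": "-1 -3 0 0 0 0 1;-1 -3 0 0 0 0 1;-1 -3 0 0 0 0 1;-1 -3 0 0 0 0 1;-1 -1 0 0 0 0 1;0 0 0 0 0 0 1;0 0 0 0 0 0 1;0 0 0 0 0 0 1;0 0 0 0 0 0 1"
}}

```text
time: 18.57
eef_pos: [0.5281, 0.3482, 0.2439]
eef_rot: [0.0, 0.999, -0.053, 0.0]
ft_force: [-0.7, 0.9, -0.6]
gripper_width: 0.993
```

Run:
```python
from h import *
np.set_printoptions(precision=4,suppress=True)
p=snap('wrist'); f=p['frame'].copy()
go(.51,.40,.036)
for q in ['egg_cup_1','mill_1']:
    for d in arm.place_of(p,q):
        print(q,round(d['conf'],2),np.round(d['xy']),ray(p,*d['xy'],0)[:2])
circ(f,p,.3687,.2821,.075,.017,(255,0,255));circ(f,p,.3687,.2821,0,.022,(255,0,255))
for x,y in [(.5713,.2162),(.5888,.1381)]: circ(f,p,x,y,.02,.033,(255,0,0))
cv2.imwrite('pics/w12.png',f)
```

```text
t 18.62 tcp [0.528  0.3483 0.2439] yaw -6.08 w 1.004 tool cm [-2.34 -4.95 20.79] tilt [ 0.0001 -0.0001 -1.    ]
egg_cup_1 0.73 [293. 113.] [0.5031 0.414 ]
mill_1 0.61 [202. 231.] [0.3686 0.2819]
```

View pics/w12.png

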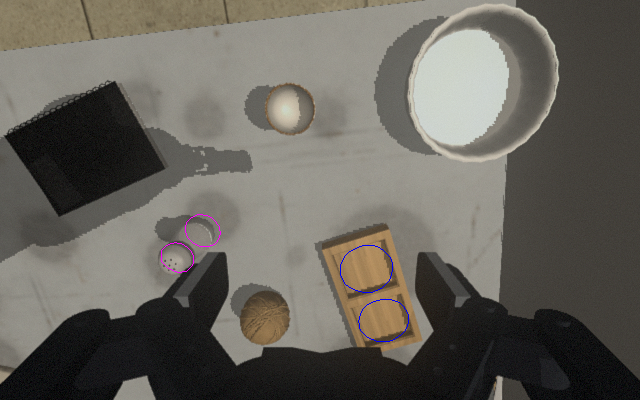

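Run:
```python
from h import *
p=snap('wrist'); 
c=ray(p,290,108,.062); print(c, ray(p,408,95,.05))
f=p['frame'].copy(); circ(f,p,c[0],c[1],.062,.0245,(0,255,0))
cv2.imwrite('pics/c12.png',cv2.resize(f[60:160,220:440],None,fx=3,fy=3))
ps=snap('side');f=ps['frame'].copy(); f=cv2.resize(f[100:180,290:440],None,fx=4,fy=4); circ(f,ps,c[0],c[1],.062,.0245,(0,255,0),4,(290,100)); circ(f,ps,c[0],c[1],.0,.0215,(0,255,0),4,(290,100)); cv2.imwrite('pics/c13.png',f)
go(c[0],c[1],.036)
```

```text
[0.50605638 0.41985313 0.062     ] [0.62214788 0.4198039  0.05      ]
t 18.82 tcp [0.5277 0.349  0.2438] yaw -6.03 w 1.001 tool cm [-2.9  -6.82 20.78] tilt [ 1.e-04 -0.e+00 -1.e+00]
```

View pics/c12.png

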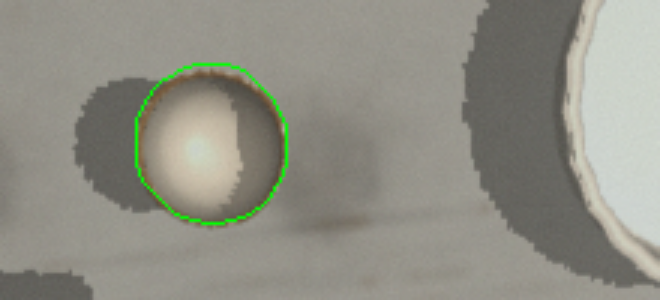

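View pics/c13.png

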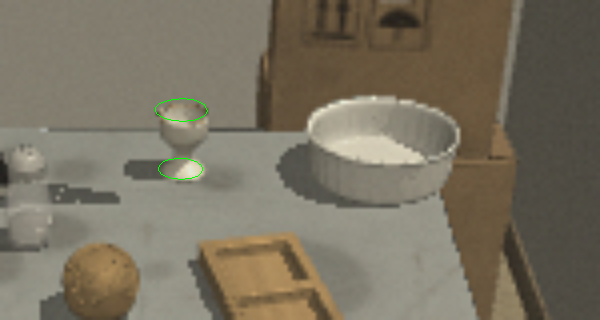

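Call:
{"method": "apply_moves", "body": {
  "rows": "-0.9 -2.2 1 0 0 0 1;-1 -2.2 3 0 0 0 1;-0.9 -2.2 3.5 0 0 0 1;0 0 3.5 0 0 0 1;0 0 3.5 0 0 0 1;0 0 2.5 0 0 0 1;0 0 1.5 0 0 0 1;0 0 1 0 0 0 1;0 0 0 0 0 0 1;0 0 0 0 0 0 1"
}}

```text
time: 19.65
eef_pos: [0.5069, 0.4178, 0.0499]
eef_rot: [-0.0, 0.999, -0.052, 0.0]
ft_force: [0.2, 0.2, 0.1]
gripper_width: 1.002
```

Run:
```python
from h import *
go(.507,.418,.037)
snap('wrist','w14')
```

```text
t 19.65 tcp [0.5069 0.4178 0.0499] yaw -5.99 w 1.002 tool cm [ 0.   -0.02  1.29] tilt [ 7.e-04  4.e-04 -1.e+00]
```

View pics/w14.png

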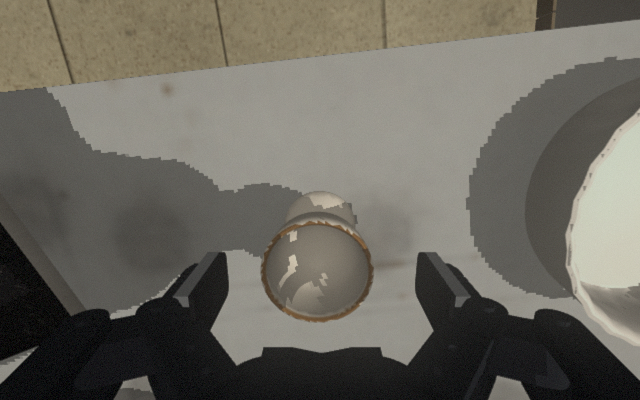

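Call:
{"method": "apply_moves", "body": {
  "rows": "0 0 0.8 0 0 0 1;0 0 0.4 0 0 0 1;0 0 0 0 0 0 1;0 0 0 0 0 0 0.5;0 0 0 0 0 0 0.3;0 0 0 0 0 0 0.3;0 0 0 0 0 0 0.3;0 0 0 0 0 0 0.3;0 0 0 0 0 0 0.3;0 0 0 0 0 0 0.3"
}}

```text
time: 20.53
eef_pos: [0.5066, 0.4179, 0.0377]
eef_rot: [-0.0, 0.999, -0.052, 0.0]
ft_force: [-1.9, 0.1, 5.2]
gripper_width: 0.547
```

Call:
{"method": "apply_moves", "body": {
  "rows": "0 0 -0.5 0 0 0 0.3;0 0 -1 0 0 0 0.3;0 0 -2 0 0 0 0.3;0 0 -3 0 0 0 0.3;0 0 -3 0 0 0 0.3;0 0 -3 0 0 0 0.3;0 0 -1 0 0 0 0.3;0 0 0 0 0 0 0.3;0 0 0 0 0 0 0.3"
}}

```text
time: 21.28
eef_pos: [0.5063, 0.4175, 0.1715]
eef_rot: [0.0, 0.999, -0.052, -0.0]
ft_force: [0.2, -0.0, -1.8]
gripper_width: 0.548
```

Run:
```python
from h import *
go(.6273,-.098)
snap('wrist','w15')
```

```text
t 21.28 tcp [0.5063 0.4175 0.1715] yaw -5.99 w 0.548 tool cm [1.741e+01 5.000e+01 2.000e-02] tilt [-8.e-04 -5.e-04 -1.e+00]
```

View pics/w15.png

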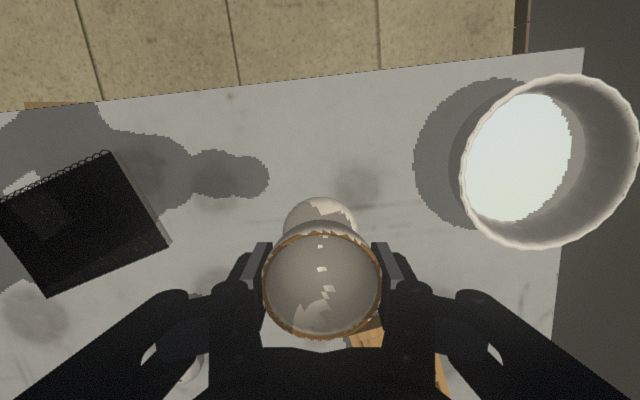

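Call:
{"method": "apply_moves", "body": {
  "rows": "0.5 1.5 0 0 0 0 0.3;1 3 0 0 0 0 0.3;1.2 3.5 0 0 0 0 0.3;1.2 3.5 0 0 0 0 0.3;1.2 3.5 0 0 0 0 0.3;1.2 3.5 0 0 0 0 0.3;1.2 3.5 0 0 0 0 0.3;1.2 3.5 0 0 0 0 0.3;1.2 3.5 0 0 0 0 0.3;1.2 3.5 0 0 0 0 0.3"
}}

```text
time: 22.17
eef_pos: [0.5824, 0.0811, 0.1702]
eef_rot: [-0.0, 0.999, -0.052, -0.002]
ft_force: [0.2, 0.4, -0.9]
gripper_width: 0.55
```

Call:
{"method": "apply_moves", "body": {
  "rows": "1.2 3.5 0 0 0 0 0.3;1.2 3.5 0 0 0 0 0.3;1.2 3.5 0 0 0 0 0.3;1.2 3 0 0 0 0 0.3;0.9 2.5 0 0 0 0 0.3;0.6 1.2 0 0 0 0 0.3;0 0 0 0 0 0 0.3;0 0 0 0 0 0 0.3"
}}

```text
time: 22.83
eef_pos: [0.6274, -0.0942, 0.1708]
eef_rot: [-0.001, 0.999, -0.052, -0.001]
ft_force: [0.5, 1.2, -1.3]
gripper_width: 0.546
```

Run:
```python
from h import *
go(.6273,-.098,.046)
```

```text
t 22.83 tcp [ 0.6274 -0.0942  0.1708] yaw -6.01 w 0.546 tool cm [ 0.07  0.39 12.48] tilt [-0.0024  0.0012 -1.    ]
```

Call:
{"method": "apply_moves", "body": {
  "rows": "0 0.1 1 0 0 0 0.3;0 0.2 2 0 0 0 0.3;0 0 2.5 0 0 0 0.3;0 0 2.5 0 0 0 0.3;0 0 1.5 0 0 0 0.3;0 0 1 0 0 0 0.3;0 0 0.5 0 0 0 0.3;0 0 0 0 0 0 0.3;0 0 0 0 0 0 0.3;0 0 0 0 0 0 0.3"
}}

```text
time: 23.67
eef_pos: [0.628, -0.0976, 0.0635]
eef_rot: [0.0, 0.999, -0.052, 0.001]
ft_force: [-0.4, -0.2, -0.2]
gripper_width: 0.548
```

Run:
```python
from h import *
go(.6273,-.098,.046)
p=snap('side'); cv2.imwrite('pics/s16.png',cv2.resize(p['frame'][170:310,300:460],None,fx=4,fy=4))
```

```text
t 23.67 tcp [ 0.628  -0.0976  0.0635] yaw -5.97 w 0.548 tool cm [-0.07  0.04  1.75] tilt [ 1.9e-03 -6.0e-04 -1.0e+00]
```

View pics/s16.png

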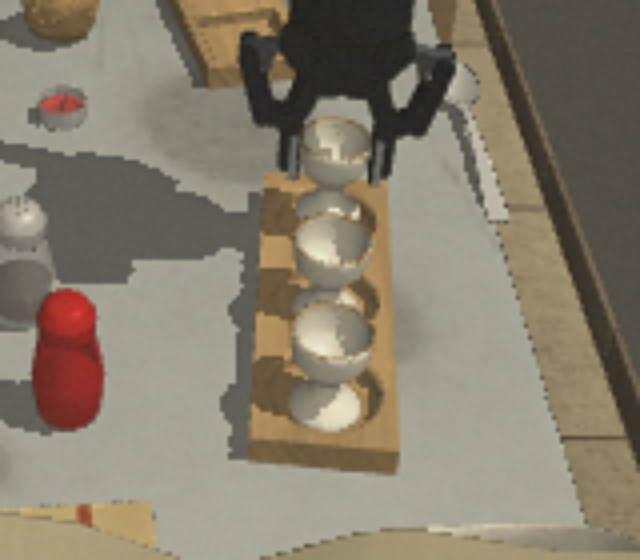

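Call:
{"method": "apply_moves", "body": {
  "rows": "0 0 0.8 0 0 0 0.3;0 0 0.4 0 0 0 0.3;0 0 0.3 0 0 0 0.3;0 0 0.1 0 0 0 0.3;0 0 0 0 0 0 0.3;0 0 0 0 0 0 0.3;0 0 0 0 0 0 0.3"
}}

```text
time: 24.3
eef_pos: [0.6276, -0.0977, 0.0464]
eef_rot: [0.0, 0.999, -0.052, 0.0]
ft_force: [0.3, 0.3, -1.6]
gripper_width: 0.552
```

Call:
{"method": "apply_moves", "body": {
  "rows": "0 0 0.15 0 0 0 0.3;0 0 0 0 0 0 0.3;0 0 0 0 0 0 0.3"
}}

```text
time: 24.55
eef_pos: [0.6277, -0.0978, 0.0457]
eef_rot: [0.0, 0.999, -0.052, 0.0]
ft_force: [-2.3, 0.5, 5.8]
gripper_width: 0.547
```

Call:
{"method": "apply_moves", "body": {
  "rows": "0 0 0 0 0 0 0.62;0 0 0 0 0 0 0.75;0 0 0 0 0 0 0.9;0 0 0 0 0 0 1;0 0 0 0 0 0 1;0 0 0 0 0 0 1;0 0 -1 0 0 0 1;0 0 -2 0 0 0 1;0 0 -3 0 0 0 1;0 0 -3 0 0 0 1"
}}

```text
time: 25.38
eef_pos: [0.6271, -0.0976, 0.1362]
eef_rot: [-0.0, 0.999, -0.052, -0.0]
ft_force: [-1.1, 0.3, 0.7]
gripper_width: 1.001
```

Call:
{"method": "apply_moves", "body": {
  "rows": "0 0 -3 0 0 0 1;-3 1 -3 0 0 0 1;-3 1 -3 0 0 0 1;-3 1 0 0 0 0 1;-3 1 0 0 0 0 1;0 0 0 0 0 -6.2 1;0 0 0 0 0 -6.2 1;0 0 0 0 0 -6.2 1;0 0 0 0 0 0 1;0 0 0 0 0 0 1"
}}

```text
time: 26.22
eef_pos: [0.5067, -0.1244, 0.2228]
eef_rot: [0.0, 0.994, 0.108, 0.0]
ft_force: [0.9, 1.0, 0.8]
gripper_width: 0.999
```

Run:
```python
from h import *
np.set_printoptions(precision=4,suppress=True)
p=snap('wrist'); f=p['frame'].copy()
go(.4245,-.1755,.04)
circ(f,p,.4245,-.1755,.074,.017,(255,0,255));circ(f,p,.4245,-.1755,0,.022,(255,0,255))
for x,y in [(.6273,-.098),(.6187,-.177),(.6102,-.257)]: circ(f,p,x,y,.07,.0245,(255,0,0))
cv2.imwrite('pics/w17.png',f)
p=snap('side'); cv2.imwrite('pics/s17.png',cv2.resize(p['frame'][170:310,300:460],None,fx=4,fy=4))
```

```text
t 26.27 tcp [ 0.5067 -0.1244  0.2226] yaw 12.42 w 1.002 tool cm [-9.14  3.22 18.26] tilt [ 0.0005 -0.0002 -1.    ]
```

View pics/w17.png

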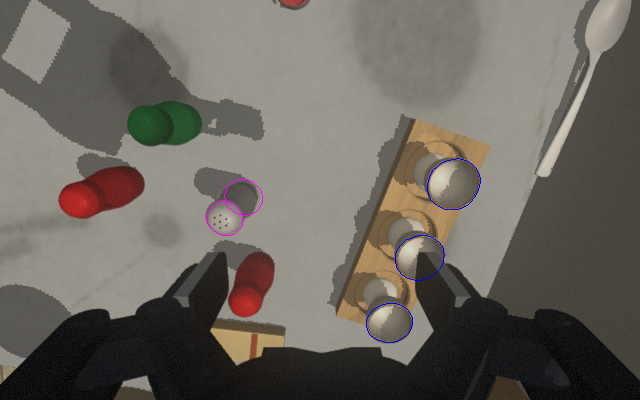

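View pics/s17.png

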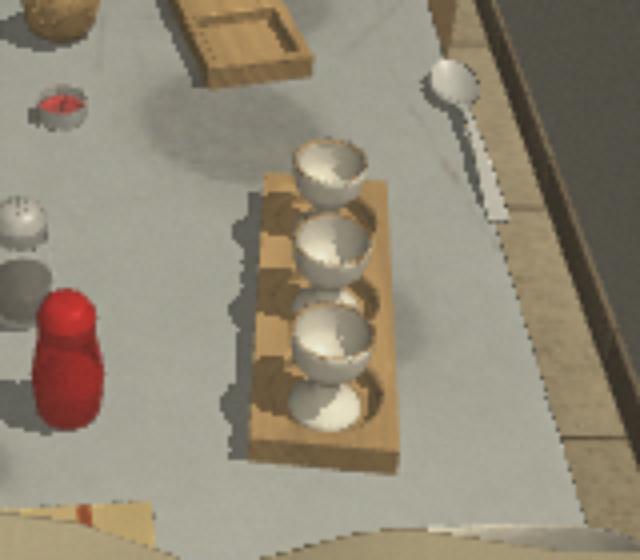

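Call:
{"method": "apply_moves", "body": {
  "rows": "-3 1.1 0 0 0 0 1;-3.1 1.1 0 0 0 0 1;-3 1 0 0 0 0 1;0 0 2 0 0 0 1;0 0 2.5 0 0 0 1;0 0 1.5 0 0 0 1;0 0 0 0 0 0 1;0 0 0 0 0 0 1;0 0 0 0 0 0 1"
}}

```text
time: 27.07
eef_pos: [0.4254, -0.1757, 0.1633]
eef_rot: [0.001, 0.994, 0.11, 0.001]
ft_force: [0.2, -0.1, 0.2]
gripper_width: 1.004
```

Run:
```python
from h import *
p=snap('wrist'); f=p['frame'].copy()
go(.4245,-.1755,.041)
circ(f,p,.4245,-.1755,.074,.017,(255,0,255));circ(f,p,.4245,-.1755,0,.022,(255,0,255))
cv2.imwrite('pics/w18.png',f)
```

```text
t 27.12 tcp [ 0.4255 -0.1757  0.1633] yaw 12.6 w 1.005 tool cm [-0.1  -0.06 12.23] tilt [ 0.0016 -0.0013 -1.    ]
```

View pics/w18.png

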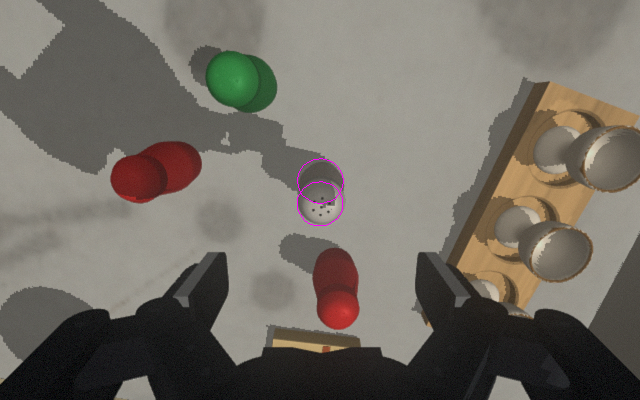

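Call:
{"method": "apply_moves", "body": {
  "rows": "0 0 2 0 0 0 1;0 0 2.5 0 0 0 1;0 0 2.5 0 0 0 1;0 0 2 0 0 0 1;0 0 1.5 0 0 0 1;0 0 1 0 0 0 1;0 0 0.6 0 0 0 1;0 0 0 0 0 0 1;0 0 0 0 0 0 1;0 0 0 0 0 0 1"
}}

```text
time: 27.95
eef_pos: [0.4254, -0.1758, 0.0421]
eef_rot: [0.001, 0.994, 0.11, 0.001]
ft_force: [0.0, -0.1, -0.4]
gripper_width: 0.998
```

Run:
```python
from h import *
go(.4245,-.1755,.041); print(arm.read_state()['ft_force'])
p=snap('side'); cv2.imwrite('pics/s18.png',cv2.resize(p['frame'][130:300,220:420],None,fx=3.5,fy=3.5))
```

```text
t 27.95 tcp [ 0.4254 -0.1758  0.0421] yaw 12.62 w 0.998 tool cm [-0.08 -0.05  0.11] tilt [ 0.0014 -0.0011 -1.    ]
[ 0.01712251 -0.05939442 -0.43146262]
```

View pics/s18.png

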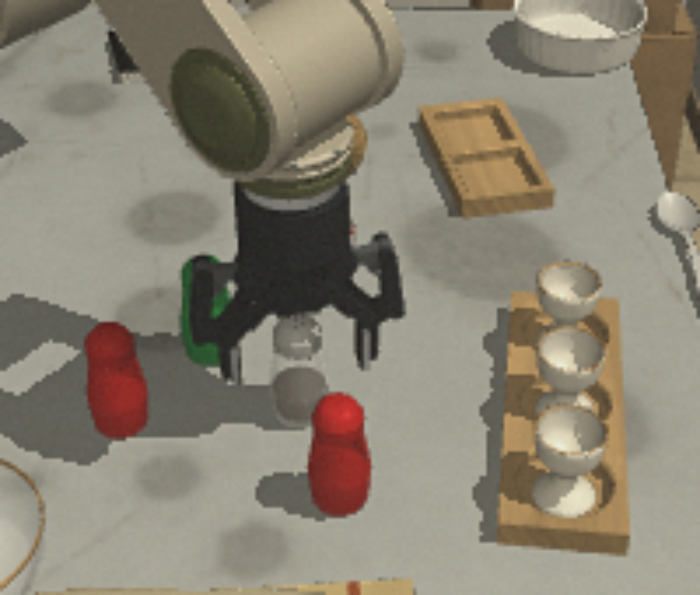

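Call:
{"method": "apply_moves", "body": {
  "rows": "0 0 0.5 0 0 0 1;0 0 0 0 0 0 1;0 0 0 0 0 0 0.5;0 0 0 0 0 0 0.3;0 0 0 0 0 0 0.3;0 0 0 0 0 0 0.3;0 0 0 0 0 0 0.3;0 0 0 0 0 0 0.3;0 0 0 0 0 0 0.3;0 0 0 0 0 0 0.3",
  "squeeze": 30
}}

```text
time: 28.83
eef_pos: [0.425, -0.1755, 0.0366]
eef_rot: [0.0, 0.994, 0.11, 0.0]
ft_force: [-1.7, 0.9, 5.8]
gripper_width: 0.476
```

Call:
{"method": "apply_moves", "body": {
  "rows": "0 0 -0.5 0 0 0 0.3;0 0 -1 0 0 0 0.3;0 0 -2 0 0 0 0.3;0 0 -3 0 0 0 0.3;0 0 -3 0 0 0 0.3;0 0 -3 0 0 0 0.3;0 0 -1.5 0 0 0 0.3;0 0 0 0 0 0 0.3;0 0 0 0 0 0 0.3"
}}

```text
time: 29.58
eef_pos: [0.4248, -0.1754, 0.1766]
eef_rot: [0.0, 0.994, 0.11, 0.0]
ft_force: [0.5, 0.3, -2.8]
gripper_width: 0.475
```

Run:
```python
from h import *
go(.5888,.1381); snap('wrist','w19')
p=snap('side'); cv2.imwrite('pics/s19.png',cv2.resize(p['frame'][100:300,220:420],None,fx=3,fy=3))
```

```text
t 29.58 tcp [ 0.4248 -0.1754  0.1766] yaw 12.62 w 0.475 tool cm [ 2.285e+01 -2.701e+01 -1.000e-02] tilt [ 1.e-03 -7.e-04 -1.e+00]
```

View pics/s19.png

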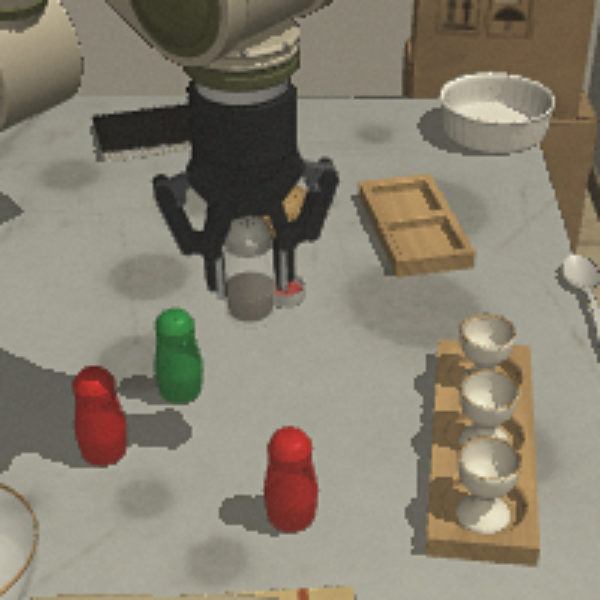

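View pics/w19.png

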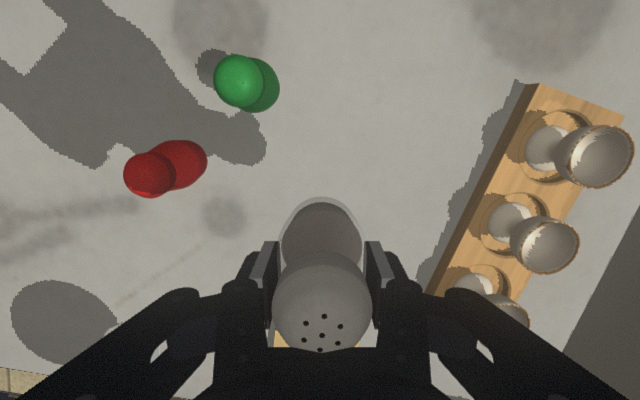

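Call:
{"method": "apply_moves", "body": {
  "rows": "1 -1.2 0 0 0 0 0.3;2.2 -2.6 0 0 0 0 0.3;2.7 -3.2 0 0 0 0 0.3;2.7 -3.2 0 0 0 0 0.3;2.7 -3.2 0 0 0 0 0.3;2.7 -3.2 0 0 0 0 0.3;2.7 -3.2 0 0 0 0 0.3;2.7 -3.2 0 0 0 0 0.3;2.3 -2.7 0 0 0 0 0.3;1.1 -1.3 0 0 0 0 0.3"
}}

```text
time: 30.52
eef_pos: [0.5881, 0.1405, 0.1741]
eef_rot: [-0.0, 0.994, 0.111, -0.001]
ft_force: [-0.2, -0.1, -2.1]
gripper_width: 0.474
```

Call:
{"method": "apply_moves", "body": {
  "rows": "0 0 0 0 0 0 0.3;0 0 0 0 0 0 0.3;0 0 0 0 0 0 0.3;0 0 2 0 0 0 0.3;0 0 2 0 0 0 0.3;0 0 2 0 0 0 0.3;0 0 1.5 0 0 0 0.3;0 0 0 0 0 0 0.3;0 0 0 0 0 0 0.3"
}}

```text
time: 31.27
eef_pos: [0.5875, 0.1358, 0.101]
eef_rot: [-0.0, 0.994, 0.109, -0.001]
ft_force: [-0.4, -1.1, -0.5]
gripper_width: 0.475
```

Run:
```python
from h import *
go(.5888,.1381,.045); p=snap('wrist'); f=p['frame'].copy()
for x,y in [(.5713,.2162),(.5888,.1381)]: circ(f,p,x,y,.02,.033,(255,0,0))
cv2.imwrite('pics/w20.png',f)
p=snap('side'); cv2.imwrite('pics/s20.png',cv2.resize(p['frame'][120:260,270:450],None,fx=4,fy=4))
```

```text
t 31.27 tcp [0.5875 0.1358 0.101 ] yaw 12.54 w 0.475 tool cm [ 0.19 -0.2   5.6 ] tilt [-1.4e-03 -1.0e-04 -1.0e+00]
```

View pics/w20.png

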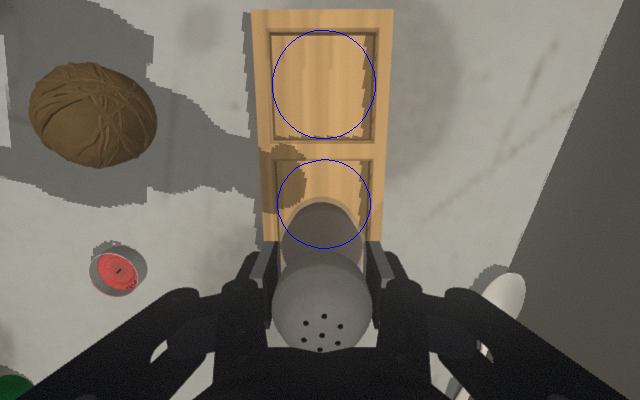

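View pics/s20.png

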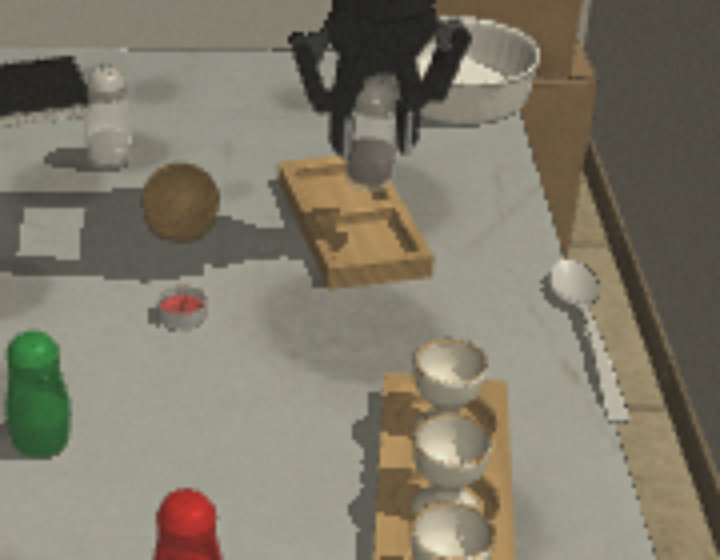

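Call:
{"method": "apply_moves", "body": {
  "rows": "0.15 -0.2 1.5 0 0 0 0.3;0 0 1.5 0 0 0 0.3;0 0 1 0 0 0 0.3;0 0 0.7 0 0 0 0.3;0 0 0.4 0 0 0 0.3;0 0 0.2 0 0 0 0.3;0 0 0 0 0 0 0.3;0 0 0 0 0 0 0.3;0 0 0 0 0 0 0.3"
}}

```text
time: 32.12
eef_pos: [0.5892, 0.139, 0.0488]
eef_rot: [0.0, 0.994, 0.11, 0.001]
ft_force: [0.3, -0.3, -1.1]
gripper_width: 0.474
```

Run:
```python
from h import *
go(.5888,.1381,.0446)
```

```text
t 32.12 tcp [0.5892 0.139  0.0488] yaw 12.62 w 0.474 tool cm [-0.06  0.08  0.42] tilt [ 1.e-03  1.e-04 -1.e+00]
```

Call:
{"method": "apply_moves", "body": {
  "rows": "0 0 0.25 0 0 0 0.3;0 0 0.15 0 0 0 0.3;0 0 0 0 0 0 0.3;0 0 0 0 0 0 0.3;0 0 0 0 0 0 0.3"
}}

```text
time: 32.53
eef_pos: [0.589, 0.139, 0.0447]
eef_rot: [0.0, 0.994, 0.11, 0.0]
ft_force: [-1.7, 0.2, 5.6]
gripper_width: 0.471
```

Call:
{"method": "apply_moves", "body": {
  "rows": "0 0 0 0 0 0 0.55;0 0 0 0 0 0 0.7;0 0 0 0 0 0 0.85;0 0 0 0 0 0 1;0 0 0 0 0 0 1;0 0 0 0 0 0 1;0 0 -1 0 0 0 1;0 0 -2 0 0 0 1;0 0 -3 0 0 0 1;0 0 -3 0 0 0 1"
}}

```text
time: 33.37
eef_pos: [0.5885, 0.139, 0.1356]
eef_rot: [-0.0, 0.994, 0.11, -0.001]
ft_force: [-0.1, -0.7, 0.2]
gripper_width: 0.994
```

Call:
{"method": "apply_moves", "body": {
  "rows": "0 0 -3 0 0 0 1;0 0 -3 0 0 0 1;-3 -3 -2 0 0 0 1;-3 -3 0 0 0 0 1;-3 -3 0 0 0 0 1;-3 -3 0 0 0 0 1;-3 -3 0 0 0 0 1;0 0 0 0 0 0 1;0 0 0 0 0 0 1;0 0 0 0 0 0 1"
}}

```text
time: 34.2
eef_pos: [0.4167, 0.2484, 0.2127]
eef_rot: [-0.0, 0.994, 0.11, 0.001]
ft_force: [-0.8, -0.6, -0.1]
gripper_width: 1.0
```

Run:
```python
from h import *
go(.3687,.2821,.037); p=snap('wrist'); f=p['frame'].copy()
go(.3687,.2821,.037)
circ(f,p,.589,.139,.02,.022,(255,0,0)); circ(f,p,.5713,.2162,.02,.033,(255,0,0))
circ(f,p,.3687,.2821,.074,.017,(255,0,255));circ(f,p,.3687,.2821,0,.022,(255,0,255))
cv2.imwrite('pics/w21.png',f)
p=snap('side'); cv2.imwrite('pics/s21.png',cv2.resize(p['frame'][100:260,230:450],None,fx=3,fy=3))
```

```text
t 34.2 tcp [0.4167 0.2484 0.2127] yaw 12.63 w 1.0 tool cm [-3.97 -4.33 17.56] tilt [ 1.3e-03  2.0e-04 -1.0e+00]
t 34.25 tcp [0.417  0.2481 0.2124] yaw 12.58 w 1.003 tool cm [-3.99 -4.37 17.53] tilt [ 9.e-04  1.e-04 -1.e+00]
```

View pics/w21.png

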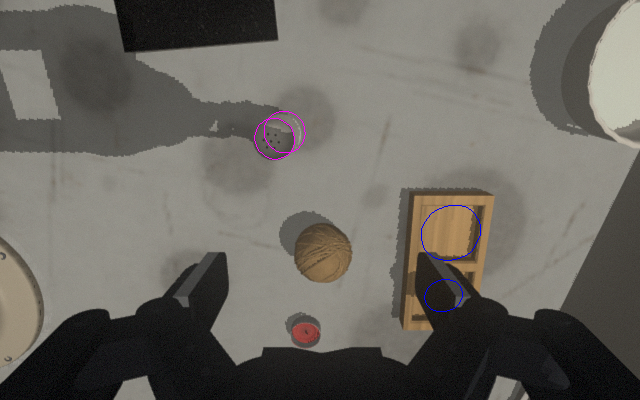

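View pics/s21.png

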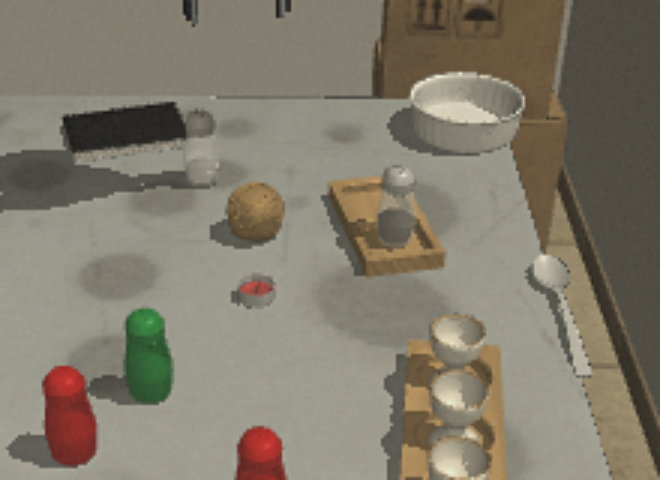

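Call:
{"method": "apply_moves", "body": {
  "rows": "-2 -2.2 0 0 0 0 1;-2 -2.2 2 0 0 0 1;0 0 3 0 0 0 1;0 0 3 0 0 0 1;0 0 3 0 0 0 1;0 0 2.5 0 0 0 1;0 0 1.5 0 0 0 1;0 0 0 0 0 0 1;0 0 0 0 0 0 1;0 0 0 0 0 0 1"
}}

```text
time: 35.13
eef_pos: [0.3687, 0.2827, 0.0629]
eef_rot: [-0.0, 0.994, 0.109, 0.001]
ft_force: [0.4, -0.1, -0.1]
gripper_width: 0.996
```

Run:
```python
from h import *
go(.3687,.2821,.037); p=snap('wrist','w22')
p=snap('side'); cv2.imwrite('pics/s22.png',cv2.resize(p['frame'][80:240,230:420],None,fx=3.5,fy=3.5))
```

```text
t 35.13 tcp [0.3687 0.2827 0.0629] yaw 12.57 w 0.996 tool cm [-0.02  0.06  2.59] tilt [ 1.5e-03  6.0e-04 -1.0e+00]
```

View pics/w22.png

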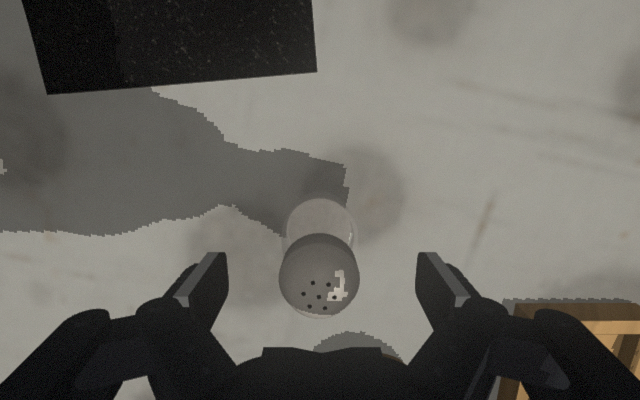

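View pics/s22.png

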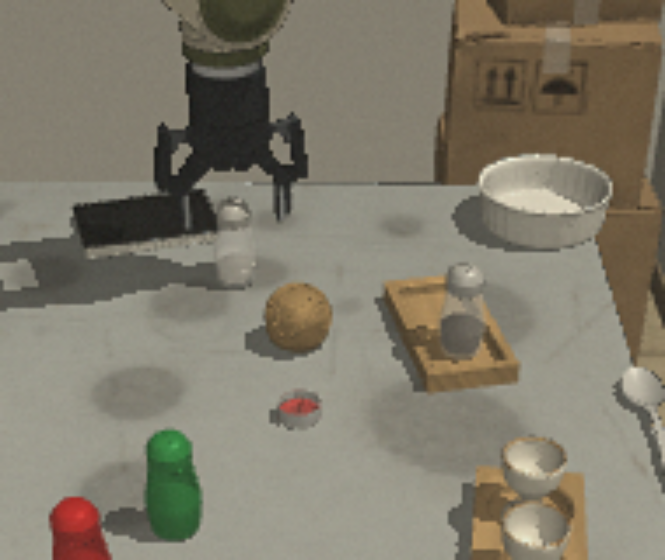

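Centred between the fingers. I'll go down 2.6 cm, grip and lift.

Call:
{"method": "apply_moves", "body": {
  "rows": "0 0 1.2 0 0 0 1;0 0 0.8 0 0 0 1;0 0 0.5 0 0 0 1;0 0 0 0 0 0 1;0 0 0 0 0 0 0.5;0 0 0 0 0 0 0.3;0 0 0 0 0 0 0.3;0 0 0 0 0 0 0.3;0 0 0 0 0 0 0.3;0 0 0 0 0 0 0.3"
}}

```text
time: 36.07
eef_pos: [0.3676, 0.2827, 0.0376]
eef_rot: [-0.0, 0.994, 0.11, 0.0]
ft_force: [-2.0, -0.8, 7.5]
gripper_width: 0.468
```

Call:
{"method": "apply_moves", "body": {
  "rows": "0 0 0 0 0 0 0.3;0 0 -0.5 0 0 0 0.3;0 0 -1 0 0 0 0.3;0 0 -2 0 0 0 0.3;0 0 -3 0 0 0 0.3;0 0 -3 0 0 0 0.3;0 0 -3 0 0 0 0.3;0 0 -1.5 0 0 0 0.3;0 0 0 0 0 0 0.3;0 0 0 0 0 0 0.3"
}}

```text
time: 36.9
eef_pos: [0.3677, 0.2827, 0.1776]
eef_rot: [-0.0, 0.994, 0.11, 0.001]
ft_force: [-0.2, 0.1, -1.7]
gripper_width: 0.466
```

Run:
```python
from h import *
go(.5713,.2162); p=snap('wrist','w23')
```

```text
t 36.9 tcp [0.3677 0.2827 0.1776] yaw 12.62 w 0.466 tool cm [18.42 10.94  0.03] tilt [ 1.4e-03  6.0e-04 -1.0e+00]
```

View pics/w23.png

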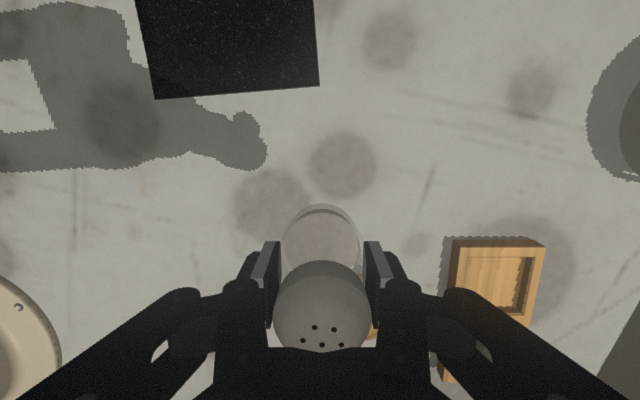

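Call:
{"method": "apply_moves", "body": {
  "rows": "1.2 0.7 0 0 0 0 0.3;2.5 1.5 0 0 0 0 0.3;3.2 1.9 0 0 0 0 0.3;3.2 1.9 0 0 0 0 0.3;3.2 1.9 0 0 0 0 0.3;2.7 1.6 0 0 0 0 0.3;1.6 0.9 0 0 0 0 0.3;0.8 0.5 0 0 0 0 0.3;0 0 0 0 0 0 0.3;0 0 0 0 0 0 0.3"
}}

```text
time: 37.78
eef_pos: [0.5709, 0.216, 0.1754]
eef_rot: [0.0, 0.994, 0.11, -0.001]
ft_force: [-0.2, 0.4, -1.5]
gripper_width: 0.463
```

Call:
{"method": "apply_moves", "body": {
  "rows": "0 0 2 0 0 0 0.3;0 0 2 0 0 0 0.3;0 0 2 0 0 0 0.3;0 0 1.5 0 0 0 0.3;0 0 0 0 0 0 0.3;0 0 0 0 0 0 0.3;0 0 0 0 0 0 0.3"
}}

```text
time: 38.37
eef_pos: [0.5712, 0.2168, 0.1031]
eef_rot: [-0.0, 0.994, 0.11, 0.001]
ft_force: [-0.8, -0.2, 0.1]
gripper_width: 0.467
```

Run:
```python
from h import *
go(.5713,.2162,.0456); p=snap('wrist'); f=p['frame'].copy()
for x,y in [(.5713,.2162),(.5888,.1381)]: circ(f,p,x,y,.02,.033,(255,0,0))
cv2.imwrite('pics/w24.png',f)
```

```text
t 38.37 tcp [0.5712 0.2168 0.1031] yaw 12.64 w 0.467 tool cm [-0.01  0.06  5.75] tilt [ 1.5e-03  3.0e-04 -1.0e+00]
```

View pics/w24.png

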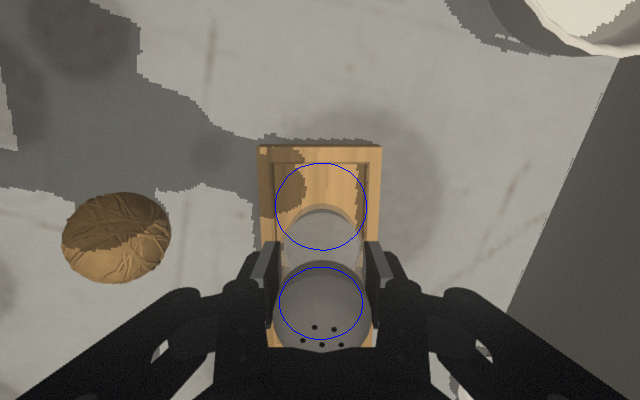

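Call:
{"method": "apply_moves", "body": {
  "rows": "0 0 1.5 0 0 0 0.3;0 0 1.5 0 0 0 0.3;0 0 1 0 0 0 0.3;0 0 0.7 0 0 0 0.3;0 0 0.4 0 0 0 0.3;0 0 0.2 0 0 0 0.3;0 0 0 0 0 0 0.3;0 0 0 0 0 0 0.3;0 0 0 0 0 0 0.3"
}}

```text
time: 39.17
eef_pos: [0.5714, 0.2165, 0.0496]
eef_rot: [-0.0, 0.994, 0.11, 0.001]
ft_force: [0.2, -0.5, -1.0]
gripper_width: 0.468
```

Run:
```python
from h import *
go(.5713,.2162,.0452)
p=snap('side'); cv2.imwrite('pics/s24.png',cv2.resize(p['frame'][80:240,290:450],None,fx=3.7,fy=3.7))
```

```text
t 39.17 tcp [0.5714 0.2165 0.0496] yaw 12.62 w 0.468 tool cm [-0.01  0.03  0.44] tilt [ 1.1e-03  2.0e-04 -1.0e+00]
```

View pics/s24.png

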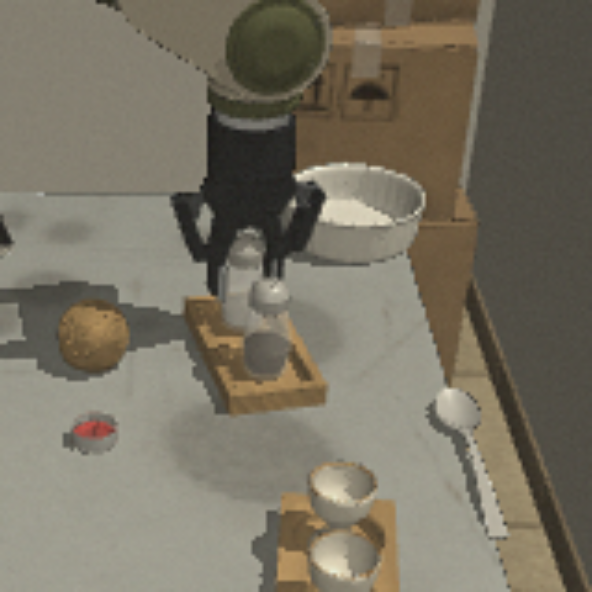

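Call:
{"method": "apply_moves", "body": {
  "rows": "0 0 0.25 0 0 0 0.3;0 0 0.15 0 0 0 0.3;0 0 0 0 0 0 0.3;0 0 0 0 0 0 0.3;0 0 0 0 0 0 0.3"
}}

```text
time: 39.63
eef_pos: [0.5712, 0.2165, 0.0456]
eef_rot: [-0.0, 0.994, 0.11, 0.0]
ft_force: [-2.0, 0.5, 5.6]
gripper_width: 0.468
```

Call:
{"method": "apply_moves", "body": {
  "rows": "0 0 0 0 0 0 0.55;0 0 0 0 0 0 0.7;0 0 0 0 0 0 0.85;0 0 0 0 0 0 1;0 0 0 0 0 0 1;0 0 0 0 0 0 1;0 0 -1 0 0 0 1;0 0 -2 0 0 0 1;0 0 -3 0 0 0 1;0 0 -3 0 0 0 1"
}}

```text
time: 40.47
eef_pos: [0.5707, 0.2164, 0.1363]
eef_rot: [0.0, 0.994, 0.11, -0.0]
ft_force: [-0.7, 0.1, -0.1]
gripper_width: 1.005
```

Call:
{"method": "apply_moves", "body": {
  "rows": "0 0 -3 0 0 0 1;0 0 -3 0 0 0 1;0 0 -3 0 0 0 1;0 3 -3 0 0 0 1;0 3 0 0 0 0 1;0 3 0 0 0 0 1;0 3 0 0 0 0 1;0 0 0 0 0 0 1;0 0 0 0 0 0 1;0 0 0 0 0 0 1"
}}

```text
time: 41.3
eef_pos: [0.5969, 0.1004, 0.2549]
eef_rot: [-0.0, 0.994, 0.11, 0.0]
ft_force: [0.3, 0.9, -0.0]
gripper_width: 1.001
```

Call:
{"method": "apply_moves", "body": {
  "rows": "-2 0 -2 0 0 0 1;-2 0 -2 0 0 0 1;-2 0 -1 0 0 0 1;0 0 0 0 0 0 1;0 0 0 0 0 0 1;0 0 0 0 0 0 1;0 0 0 0 0 0 1"
}}

```text
time: 41.88
eef_pos: [0.5388, 0.0874, 0.3035]
eef_rot: [-0.0, 0.994, 0.11, -0.001]
ft_force: [0.8, 0.4, -0.2]
gripper_width: 1.001
```

Run:
```python
from h import *
p=snap('wrist'); f=p['frame'].copy(); go(0,0)
for x,y in [(.6273,-.098),(.6187,-.177),(.6102,-.257)]: circ(f,p,x,y,.07,.0245,(0,255,0))
for x,y in [(.5713,.2162),(.5888,.1381)]: circ(f,p,x,y,.02,.033,(255,0,0));circ(f,p,x,y,.083,.017,(0,255,0))
cv2.imwrite('pics/w25.png',f)
p=snap('side'); f=cv2.resize(p['frame'][120:310,230:440],None,fx=3.5,fy=3.5)
for x,y in [(.6273,-.098),(.6187,-.177),(.6102,-.257)]: circ(f,p,x,y,.07,.0245,(0,255,0),3.5,(230,120))
cv2.imwrite('pics/s25.png',f)
```

```text
t 41.93 tcp [0.5388 0.0872 0.3035] yaw 12.65 w 1.002 tool cm [-54.48  -3.29   0.09] tilt [-1.6e-03  1.0e-04 -1.0e+00]
```

View pics/w25.png

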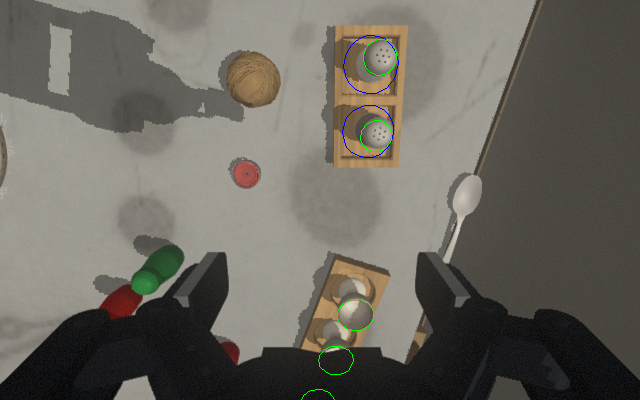

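View pics/s25.png

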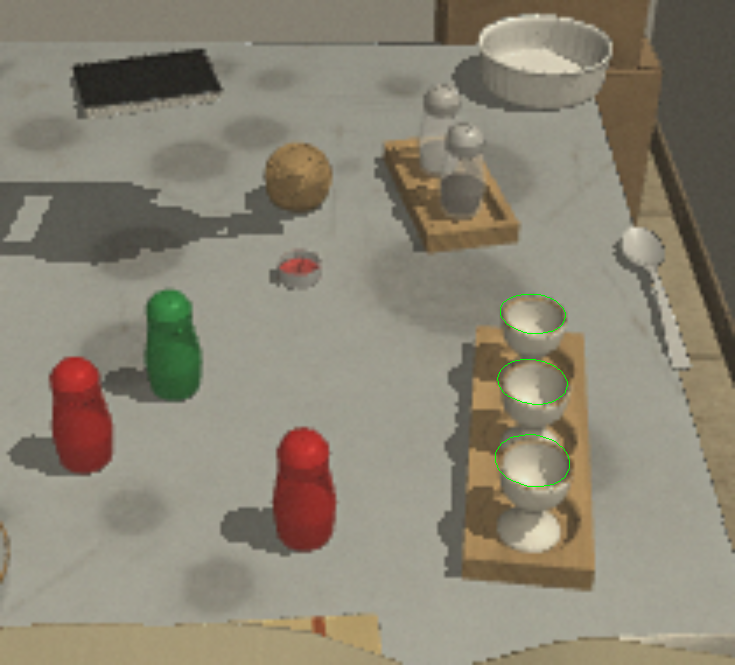

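Everything is in place, and all five match the predicted positions to within a few millimetres. I'll hand it in.

Run:
```python
from cell import arm
print(arm.finish_job())
```

```text
the job is handed in; nothing more can be done
None
```

All five pieces are put away and the job was handed in at about 42 s. The three cream egg cups stand in the round wells and the two clear shakers stand in the square wells, each lowered until it touched before release.

- **Last check:** in the final wrist and side pictures, all five stand upright within about 3 mm of the well centres. The wrist picture hides two of the cups, so those rest on the side view. The gripper was open and clear of everything.
- **Other things on the bench:** by eye, the string ball, tea light and tag block look unmoved, as do the red and green look-alikes. I did not re-measure them at the end.
- **Disagreements:**
  - My first position readings came from a picture taken while the arm was still settling, about 6 mm off. I re-measured before acting.
  - The side camera's projections sat about 1–3 mm off the wrist camera's, which is well inside the margins.

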